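# Sort a left-hand and a right-hand shelf bracket into their keeper trays

### The job

Two mirror-image shelf brackets, one left-hand and one right-hand, lie on the hob. Put each in the black keeper tray on the worktop whose small metal pattern has the same hand: hook the bracket's narrow toe under the tray's lip, then turn the heel down until the bracket lies flat on the tray's floor, rib up. Do not shift or knock over the spice jar, the honey jar or the tin.

Things in the scene. Friction and masses are not known exactly. Their poses are not given: they have to be found in the camera images.
- bracket_left: left-hand aluminium shelf bracket lying on the hob, rib up. Origin on the underside below the rib, z up. L-shaped plate 6 mm thick: arm x -65 (the toe) to +65 (the heel), y -18 to +18 mm; at the heel a foot sticks out sideways to y = +52 (x +31 to +65). Seen from above with the toe towards you the foot points left. 0.11 to 0.22 kg.
- bracket_left_toe (a point): toe of the left-hand bracket: middle of the arm's narrow free end, at x -65, z 3 mm in the bracket's frame
- bracket_left_rib (a point): middle of the top of the left-hand bracket's rib, at x +3, z 51 mm in its frame. The rib is an upright wall 9 mm thick (y -4.5 to +4.5), x -34 to +40, from the plate up to 51 mm above the underside: pinch it across y
- tray_left: black plastic keeper tray for the left-hand bracket, fixed on the worktop (6 mm lower than the hob). Origin under the pocket's centre; -x is the lip's end, nearest the robot. Floor 4 mm thick; pocket inside x -73 to +73, y -52 to +52 mm; side and far walls 5 mm thick, tops at z 18. Seated bracket: same yaw as the tray, origin near x 0, y -17, z 4 mm.
- tray_left_lip (a point): middle of the lower edge of the left-hand tray's lip, at x -49, z 22 mm in the tray's frame. The lip, a steel strip 4 mm thick, runs the pocket's full width from the near wall (inside at x -73) to here, 18 mm above the floor; the free opening behind it is 122 mm long, so the 130 mm bracket goes in only tilted, toe low and first
- tray_left_pattern (a point): the left-hand tray's mark: a half-size aluminium pattern (65 mm long) of a left-hand bracket, toe towards the lip, fixed on a flat shelf behind the pocket; this point is under its middle
- bracket_right: right-hand aluminium shelf bracket lying on the hob, rib up. Origin on the underside below the rib, z up. L-shaped plate 6 mm thick: arm x -65 (the toe) to +65 (the heel), y -18 to +18 mm; at the heel a foot sticks out sideways to y = -52 (x +31 to +65). Seen from above with the toe towards you the foot points right. 0.11 to 0.22 kg.
- bracket_right_toe (a point): toe of the right-hand bracket: middle of the arm's narrow free end, at x -65, z 3 mm in the bracket's frame
- bracket_right_rib (a point): middle of the top of the right-hand bracket's rib, at x +3, z 51 mm in its frame. The rib is an upright wall 9 mm thick (y -4.5 to +4.5), x -34 to +40, from the plate up to 51 mm above the underside: pinch it across y
- tray_right: black plastic keeper tray for the right-hand bracket, fixed on the worktop (6 mm lower than the hob). Origin under the pocket's centre; -x is the lip's end, nearest the robot. Floor 4 mm thick; pocket inside x -73 to +73, y -52 to +52 mm; side and far walls 5 mm thick, tops at z 18. Seated bracket: same yaw as the tray, origin near x 0, y +17, z 4 mm.
- tray_right_lip (a point): middle of the lower edge of the right-hand tray's lip, at x -49, z 22 mm in the tray's frame. The lip, a steel strip 4 mm thick, runs the pocket's full width from the near wall (inside at x -73) to here, 18 mm above the floor; the free opening behind it is 122 mm long, so the 130 mm bracket goes in only tilted, toe low and first
- tray_right_pattern (a point): the right-hand tray's mark: a half-size aluminium pattern (65 mm long) of a right-hand bracket, toe towards the lip, fixed on a flat shelf behind the pocket; this point is under its middle
- spice_jar: glass spice jar with a red lid, 45 mm across, 106 mm high, standing on the front of the hob; loose bystander. Origin: centre of its underside
- honey_jar: honey jar with a black lid, 63 mm across, 94 mm high, standing on the hob behind the brackets; loose bystander. Origin: centre of its underside
- tin: food tin, 76 mm across, 58 mm high, standing on the worktop behind the trays; loose bystander. Origin: centre of its underside. Nearby, and fixed: a blue pot 0.2 m across and about 0.15 m high with its centre at about x = 0.59, y = 0.07, its handles reaching 0.15 m from there; and wall cabinets beyond x = 0.6, lower edge about z = 0.55: keep the arm back when it swings across

How it is judged:
By the outcome, as a careful person would: the job done as asked, in the order asked, and still so for the second after the job is handed in, with the robot touching nothing.
It also fails if it takes over 72 s, if anything falls off the work surface, if the arm or the gripper's body presses on something with over 40 N, if the wrist force passes 120 N, or if a joint passes its speed limit or range.

### The arm

A 6-joint arm with a two-finger parallel gripper is mounted at the origin on a cart in front of the work surface, level with it; the furniture and walls round the work are solid. World frame = base frame: x ahead of the robot, y to its left, z up, the work surface at z = 0. Lengths are in m, angles in rad, forces in N, time in s.
With the tool pointing down it reaches from about 0.325 to 0.9 m from the base axis. Payload 6.1 kg.
Tool frame: the origin (TCP) lies midway between the tips of the shut fingers; the grasp point (between the pads) lies behind it (manip.grasp_offset is the z of the grasp point in the tool frame, in m); z points along the fingers, y is the line along which they close (so a half turn about z gives the same grasp; the last joint's range is limited). The gripper opens to 87 mm and grips with 3 to 60 N. Pads are 19 mm wide; open, the fingers measure 117 mm over their backs; the gripper's body (75 mm by 190 mm) begins 51 mm behind the grasp point.
Start: joints at [1.019, 0.22, 1.526, -0, 1.395, -0.126], TCP at [0.258, 0.569, 0.223] pointing down, gripper open.
Joint ranges: [-2.98, 2.98], [-0.91, 2.08], [0.09, 2.57], [-1.24, 4.39], [0.2, 2.65], [-2.68, 2.68]. Speed limits (rad/s): [2.57, 2.57, 3.01, 3.14, 3.14, 3.14].

### API

Orientations are given as a unit quaternion [x, y, z, w].
In Python, from plant import manip gives the robot as it stands. The module is installed in compiled form; this text tells all that it offers.
- The arm moves only by the tool carry_out, never from a script. Its argument "moves" is a list of rows, each an object of numbers: "tx", "ty", "tz": the shift along the tool's x, y, z in cm; "wx", "wy", "wz": the turn, a rotation vector about the tool's x, y, z in rad; "fingers": the opening, from -1 (shut) to 1 (fully open). A call has 1 to 12 rows; each row is the pose to reach, as a shift and turn from the pose commanded when the call began, along the tool's axes at that moment; what a row does not reach only later rows make up. A row lasts 1/12 s, in which the tool goes at most 41.7 mm and 7.16 degrees, less where a joint would pass 70% of its speed; a pose out of reach is approached as far as the arm can. A call with a gripper value outside its range is refused whole. The fingers move at their own pace and stop on an object; "squeeze" is the grip in N (left out, the last holds). Time passes only in rows, so rows that repeat a pose let the fingers close. It gives the time, the measured TCP pose, the force, the opening and the grip force at its end, in the units of the state.
- manip.state(): the state, without advancing time (a new reading comes with each control period).
- manip.capture(name): name is "side" or "top"; returns a dict with "color" (400x640x3 uint8, blue, green, red), "mtx" (3x3 intrinsics, pixels), "k1" (the pictures are not rectified: a ray, as slopes to the right and down, at radius r is drawn at 1 + k1 r^2 times it, then the intrinsics apply), "rvec" (rotation vector, rad) and "tvec" (3), from world to camera coordinates, as OpenCV has them. Camera axes: x right, y down, z forward; pixel columns grow to the right and rows downward; lengths in m; the calibration is good to about 2 mm. A picture is of the moment at which its call begins. There is no depth.
- manip.sign_off(): hands the job in; it is judged then, once.
Trained networks look in the newest picture that a camera, given by its name, has taken for a name from the list of things; names that differ only in an ending like _2 or _b are one class to them, and where a whole thing is asked for, a point or a joint stands for the part that bears it (a point fixed in the world has none). Each returns a list of dicts, best first, with "conf" (0 to 1); they miss things now and then, are a little off and sometimes report something else, mostly with a low value. They report only what shows in the picture. A call takes as long as a camera call.
- manip.find_in(target, camera): "location" ([x, y, z] in m, in world coordinates, good to about 4 mm: the middle of the surface that is visible of it).
- manip.pinpoint(target, camera): "location" ([x, y, z] in m, in world coordinates, good to about 4 mm: a listed point, or the origin of a listed thing).
The state is a dict: "time": time; "joint_pos": joint angles; "dq": joint speeds; "joint_torque": joint torques, N m; "position": TCP position; "ee_rot": TCP orientation; "wrist_force": force on the tool from outside, world axes, zero at the start; "moment": the same for the moment, N m; "width": finger opening in m; "grip_force": force on a finger pad.
Only numpy, scipy, OpenCV 4.12 (cv2) and the standard library are available. Lean on these libraries where they do the work, as an engineer would, in place of code of your own. Each camera call takes 0.05 s, during which the arm holds its last target. There are 200 camera calls.

## Working session

There is one attempt and no reset: what is moved stays moved. The work goes in short steps, Python scripts to look and compute and a tool call to move; the robot and the scene stay as the last step left them, time stands still between calls to the robot, and variables do not carry over. Pictures are saved under pics/ and viewed, at most 10 in all, crops included, and the job is handed in when it is done.

Besides the shell and the picture viewer there is one more tool, called after "Request:" as name(argument=value, ...) on one line, values as JSON. carry_out: Moves the arm, as the interface text tells. Its arguments: {"type":"object","properties":{"moves":{"type":"array"},"squeeze":{"type":"number"}},"required":["moves"]}

```bash
mkdir -p pics; cat > h.py <<'E'
import numpy as np, cv2
from scipy.spatial.transform import Rotation as R
from plant import manip
def st():
    s=manip.state(); return s
def cap(n,f=None):
    c=manip.capture(n)
    if f: cv2.imwrite('pics/'+f,c['color'])
    return c
def proj(c,P):
    P=np.atleast_2d(P).astype(float)
    d=np.array([c['k1'],0,0,0,0],float)
    return cv2.projectPoints(P,np.array(c['rvec'],float),np.array(c['tvec'],float),np.array(c['mtx'],float),d)[0][:,0]
def ray(c,uv):
    d=np.array([c['k1'],0,0,0,0],float)
    n=cv2.undistortPoints(np.array(uv,float).reshape(-1,1,2),np.array(c['mtx'],float),d)[:,0]
    Rm=cv2.Rodrigues(np.array(c['rvec'],float))[0]
    o=-Rm.T@np.array(c['tvec'],float).reshape(3)
    v=np.c_[n,np.ones(len(n))]@Rm
    return o,v
def onz(c,uv,z):
    o,v=ray(c,uv); return o+v*((z-o[2])/v[:,2])[:,None]
E
python3 - <<'E'
from h import *
np.set_printoptions(precision=4,suppress=True)
s=st(); print({k:np.round(v,3) for k,v in s.items()}, manip.grasp_offset)
for n in('side','top'):
    c=cap(n,n+'1.png'); o,v=ray(c,[[320,200]]); print(n,o,v)
    for t in 'bracket_left bracket_right tray_left tray_right spice_jar honey_jar tin'.split():
        for p in ([t] if t[0] not in 'bt' or t=='tin' else [t,t+'_toe',t+'_rib'] if t[0]=='b' else [t,t+'_lip',t+'_pattern']):
            print(n,p,[(np.round(d['location'],4).tolist(),round(d['conf'],2)) for d in manip.pinpoint(p,n)[:3]])
E
```

```text
{'time': np.float64(0.0), 'joint_pos': array([ 1.019,  0.221,  1.528,  0.   ,  1.395, -0.126]), 'dq': array([ 0.   , -0.002,  0.001, -0.001,  0.001, -0.   ]), 'joint_torque': array([ -0.   , -49.462, -38.738,   0.07 ,   0.057,  -0.   ]), 'position': array([0.258, 0.569, 0.221]), 'ee_rot': array([ 0.211,  0.977, -0.001, -0.   ]), 'wrist_force': array([ 0.332,  0.446, -0.169]), 'moment': array([-0.065,  0.019,  0.004]), 'grip_force': np.float64(0.0), 'width': np.float64(0.087)} -0.0187
side [-0.1659 -1.0034  1.1425] [[ 0.4576  0.6    -0.6564]]
side bracket_left [([0.5085, 0.398, 0.0036], 0.71)]
side bracket_left_toe [([0.4452, 0.3908, -0.0], 0.58)]
side bracket_left_rib [([0.5088, 0.3967, 0.0498], 0.59)]
side bracket_right [([0.4751, 0.2465, -0.0011], 0.57)]
side bracket_right_toe [([0.422, 0.2756, 0.0017], 0.78), ([0.5089, 0.3956, 0.0492], 0.61)]
side bracket_right_rib [([0.4788, 0.2461, 0.0521], 0.67), ([0.4215, 0.2731, 0.0027], 0.36)]
side tray_left [([0.4804, 0.2453, 0.0527], 0.67), ([0.4489, -0.1525, -0.0072], 0.65)]
side tray_left_lip [([0.4082, -0.1523, 0.0157], 0.63)]
side tray
[... 767 characters left out ...]
[0.7131, -0.1115, -0.0095], 0.54)]
top bracket_right_rib [([0.4809, 0.2471, 0.0485], 0.78), ([0.3864, -0.3741, 0.0132], 0.25)]
top tray_left [([0.4538, -0.1522, -0.0058], 0.57), ([0.402, -0.1478, 0.0179], 0.42)]
top tray_left_lip [([0.4029, -0.1466, 0.0158], 0.67)]
top tray_left_pattern [([0.5688, -0.1699, -0.0052], 0.9), ([0.5044, 0.3963, -0.0064], 0.6)]
top tray_right [([0.4335, -0.3727, -0.004], 0.73)]
top tray_right_lip [([0.3854, -0.3777, 0.0155], 0.65)]
top tray_right_pattern [([0.5455, -0.3471, -0.0042], 0.62)]
top spice_jar [([0.4217, 0.0602, -0.0033], 0.79)]
top honey_jar [([0.6767, 0.3662, -0.003], 0.62)]
top tin [([0.7108, -0.1124, -0.0085], 0.8), ([0.4451, 0.3896, 0.0049], 0.69)]
```

View pics/top1.png

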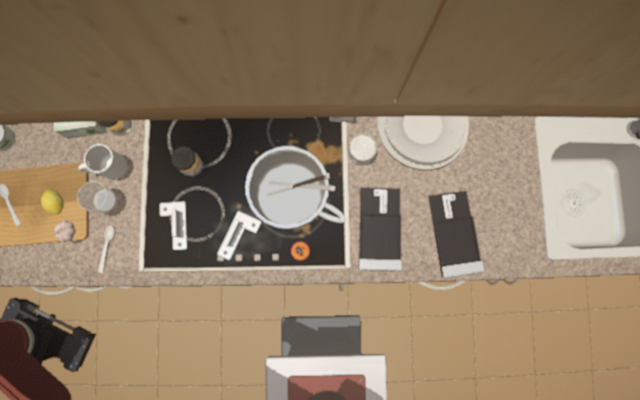

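View pics/side1.png

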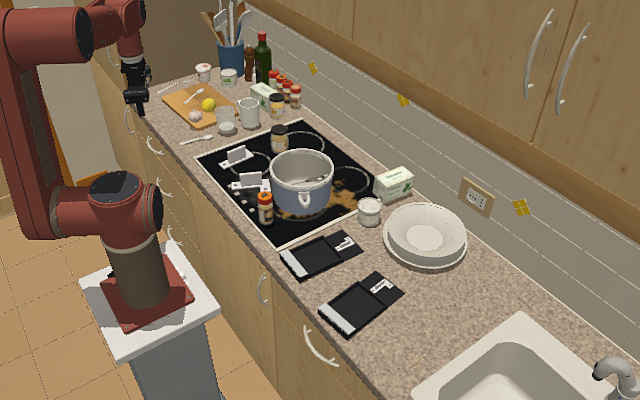

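The top view shows the left bracket at about (175,225) with its foot to image-left, and the right bracket at (240,235) with its foot to the right. The left-hand tray is at (380,230) and the right-hand one at (457,235); lips are towards the robot. The side view agrees. Next I refine the poses with outline fits and overlays.

```bash
cat > fit.py <<'E'
from h import *
from scipy.optimize import differential_evolution as DE, least_squares
def poly(p,n=25):
    p=np.array(p,float);q=np.roll(p,-1,0)
    return np.concatenate([a+(b-a)*np.linspace(0,1,n)[:,None] for a,b in zip(p,q)])/1000
def bracket(s): # s=+1 left
    return np.r_[poly([(-65,-18*s,6),(65,-18*s,6),(65,52*s,6),(31,52*s,6),(31,18*s,6),(-65,18*s,6)]),
                 poly([(-34,-4.5,51),(40,-4.5,51),(40,4.5,51),(-34,4.5,51)])]
tray=np.r_[poly([(-78,-57,26),(-49,-57,26),(-49,57,26),(-78,57,26)]),poly([(-49,-57,18),(78,-57,18),(78,57,18),(-49,57,18)])]
def T(P,q): 
    return np.c_[P[:,0]*np.cos(q[2])-P[:,1]*np.sin(q[2])+q[0],P[:,0]*np.sin(q[2])+P[:,1]*np.cos(q[2])+q[1],P[:,2]+q[3]]
def grad(c):
    g=cv2.GaussianBlur(cv2.cvtColor(c['color'],cv2.COLOR_BGR2GRAY).astype(np.float32),(0,0),1.0)
    m=np.minimum(np.hypot(cv2.Sobel(g,cv2.CV_32F,1,0),cv2.Sobel(g,cv2.CV_32F,0,1)),150); return m
def fit(cs,P,q0,b=(.008,.008,.07,.004)):
    gs=[grad(c) for c in cs]
    def f(q):
        t=0
        for c,g in zip(cs,gs):
            u=proj(c,T(P,q)).astype(np.float32); t-=cv2.remap(g,u[:,0:1],u[:,1:2],cv2.INTER_LINEAR).mean()
        return t
    r=DE(f,[(a-d,a+d) for a,d in zip(q0,b)],seed=0,maxiter=60,popsize=12,tol=1e-6); return r.x,r.fun
E
cat > m.py <<'E'
from fit import *
np.set_printoptions(precision=4,suppress=True)
cs=[cap('side'),cap('top')]
loc={'bracket_left':dict(bracket_left=(0,0,0),bracket_left_toe=(-65,0,3),bracket_left_rib=(3,0,51)),
'bracket_right':dict(bracket_right=(0,0,0),bracket_right_toe=(-65,0,3),bracket_right_rib=(3,0,51)),
'tray_left':dict(tray_left=(0,0,0),tray_left_lip=(-49,0,22)),'tray_right':dict(tray_right=(0,0,0),tray_right_lip=(-49,0,22))}
init={'bracket_left':(.508,.397,.07,0),'bracket_right':(.476,.248,-.48,0),'tray_left':(.452,-.152,0,-.006),'tray_right':(.436,-.372,.16,-.006)}
M=[]
for k,d in loc.items():
    A=[];B=[]
    for p,l in d.items():
        for n in('side','top'):
            for e in manip.pinpoint(p,n):
                if np.linalg.norm(np.array(e['location'])-T(np.array([l])/1000,init[k])[0])<.02: A.append(l);B.append(e['location']);break
    A=np.array(A)/1000.;B=np.array(B)
    q=least_squares(lambda q:(T(A,q)-B).ravel(),init[k]).x
    q0=q.copy(); 
    if k[0]=='t': q0[2]=init[k][2]
    P=tray if k[0]=='t' else bracket(1 if 'left' in k else -1)
    for s in ([cs[0]],[cs[1]],cs):
        r,f=fit(s,P,q0,(.012,.012,.12,.0001 if len(s)<2 else .006)); print(k,q,r,round(f,1))
    ims=[]
    for c in cs:
        z=5; u=proj(c,T(P,r)); ce=u.mean(0)
        W=400/z;H=300/z
        o=np.round(ce-[W/2,H/2]).astype(int)
        im=cv2.resize(c['color'][o[1]:o[1]+int(H),o[0]:o[0]+int(W)],(400,300),interpolation=cv2.INTER_CUBIC)
        for a in (u-o)*z+z/2: cv2.circle(im,tuple(int(v) for v in a),0,(0,0,255),-1)
        ims.append(im)
    M.append(np.vstack(ims))
cv2.imwrite('pics/fa.png',np.hstack(M[:2]));cv2.imwrite('pics/fb.png',np.hstack(M[2:]))
E
python3 m.py
```

```text
bracket_left [ 0.5071  0.3958  0.0574 -0.0014] [ 0.5062  0.403   0.1089 -0.0014] -130.7
bracket_left [ 0.5071  0.3958  0.0574 -0.0014] [ 0.504   0.397   0.0269 -0.0013] -140.0
bracket_left [ 0.5071  0.3958  0.0574 -0.0014] [0.5034 0.3947 0.0638 0.0046] -267.6
bracket_right [ 0.4787  0.2479 -0.4483  0.0005] [ 0.4774  0.2407 -0.4306  0.0005] -139.9
bracket_right [ 0.4787  0.2479 -0.4483  0.0005] [ 0.4778  0.2467 -0.4671  0.0006] -134.1
bracket_right [ 0.4787  0.2479 -0.4483  0.0005] [ 0.4798  0.2467 -0.4413 -0.0045] -273.4
tray_left [ 0.4528 -0.1515  0.0844 -0.0053] [ 0.4539 -0.1635 -0.0944 -0.0054] -130.5
tray_left [ 0.4528 -0.1515  0.0844 -0.0053] [ 0.4582 -0.1542 -0.0358 -0.0054] -132.7
tray_left [ 0.4528 -0.1515  0.0844 -0.0053] [ 0.4578 -0.1547 -0.0339 -0.0107] -260.3
tray_right [ 0.4371 -0.3704  0.1049 -0.007 ] [ 0.4401 -0.3761  0.0818 -0.0069] -132.0
tray_right [ 0.4371 -0.3704  0.1049 -0.007 ] [ 0.44   -0.3694  0.1309 -0.007 ] -127.8
tray_right [ 0.4371 -0.3704  0.1049 -0.007 ] [ 0.4411 -0.3724  0.1086 -0.013 ] -252.0
```

View pics/fa.png

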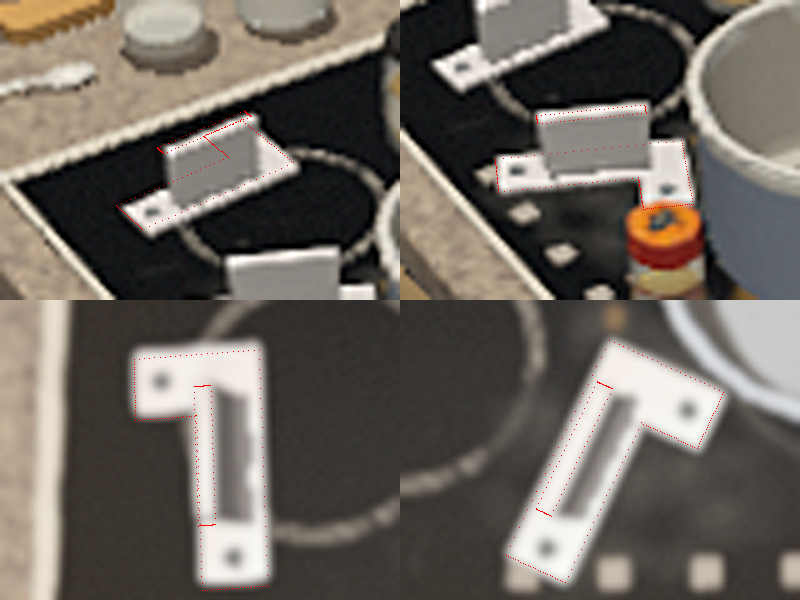

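View pics/fb.png

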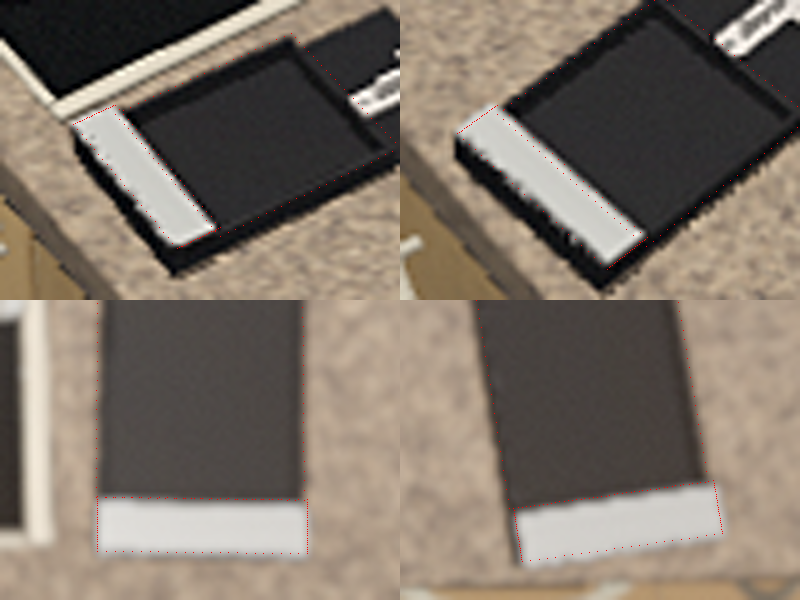

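The crops show that the outlines match the plates, ribs and steel lips in both views to 1–2 px. Next I check the hands of the tray patterns close up and work out the first approach.

```bash
cat >> h.py <<'E'
def tool(yaw,tilt=0.):  # tool orientation for bracket yaw, heel raised by tilt; tool y along bracket y (sign +)
    # bracket axes
    B=R.from_euler('z',yaw)*R.from_euler('y',-tilt)
    return B*R.from_matrix(np.array([[-1,0,0],[0,1,0],[0,0,-1]]).T)  # tool x=-bx, y=by, z=-bz
def rel(p,Rt,base=None):
    s=manip.state(); p0=np.array(s['position']);R0=R.from_quat(s['ee_rot'])
    if base is not None: p0,R0=base
    t=R0.inv().apply(np.array(p)-p0)*100; w=(R0.inv()*Rt).as_rotvec()
    return np.round(np.r_[t,w],3)
E
python3 - <<'E'
from h import *
a=cv2.imread('pics/top1.png');b=cv2.imread('pics/side1.png')
z=lambda i,x,y:cv2.resize(i[y:y+60,x:x+80],(400,300),interpolation=cv2.INTER_CUBIC)
cv2.imwrite('pics/pat.png',np.vstack([np.hstack([z(a,345,170),z(a,410,170)]),np.hstack([z(b,300,220),z(b,340,260)])]))
go=0.0187
for n,q in dict(L=(.5045,.396,.05),Rr=(.478,.247,-.45)).items():
    Rt=tool(q[2]); c=np.array([q[0]+.003*np.cos(q[2]),q[1]+.003*np.sin(q[2]),0])
    for z_ in (.12,.018): print(n,rel(c+[0,0,z_],Rt))
E
```

```text
L [-29.857  -5.46   10.255   0.     -0.     -0.476]
L [-29.857  -5.46   20.455   0.     -0.     -0.476]
Rr [-3.3631e+01 -2.0269e+01  1.0255e+01  0.0000e+00 -0.0000e+00  2.4000e-02]
Rr [-3.3631e+01 -2.0269e+01  2.0455e+01  0.0000e+00 -0.0000e+00  2.4000e-02]
```

View pics/pat.png

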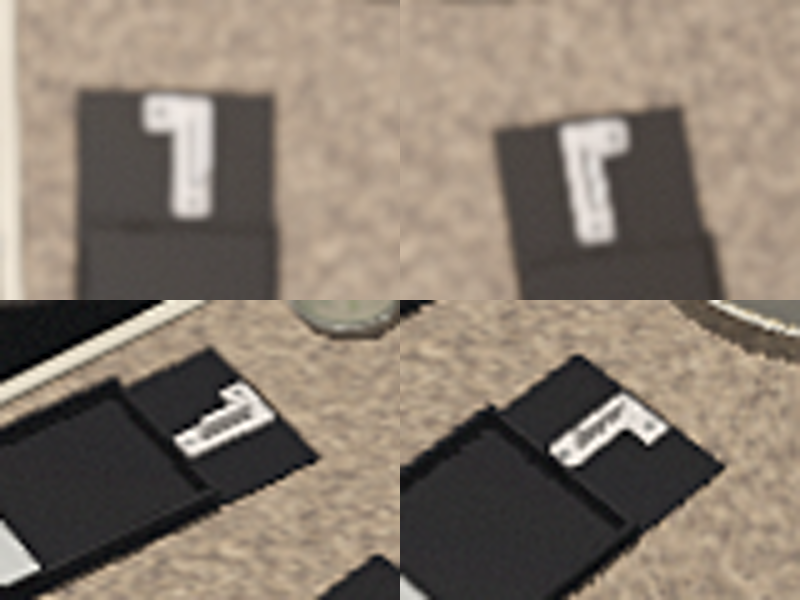

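The left tray's pattern has its foot to the left and the right tray's to the right, with the toe towards the lip, so the network's names are correct. First I approach the left bracket.

Request:
carry_out(moves=[{"tx":-29.9,"ty":-5.5,"tz":10.3,"wz":-0.476,"fingers":0.2},{"tx":-29.9,"ty":-5.5,"tz":10.3,"wz":-0.476,"fingers":0.2},{"tx":-29.9,"ty":-5.5,"tz":10.3,"wz":-0.476,"fingers":0.2},{"tx":-29.9,"ty":-5.5,"tz":10.3,"wz":-0.476,"fingers":0.2},{"tx":-29.9,"ty":-5.5,"tz":10.3,"wz":-0.476,"fingers":0.2},{"tx":-29.9,"ty":-5.5,"tz":10.3,"wz":-0.476,"fingers":0.2},{"tx":-29.9,"ty":-5.5,"tz":10.3,"wz":-0.476,"fingers":0.2},{"tx":-29.9,"ty":-5.5,"tz":10.3,"wz":-0.476,"fingers":0.2},{"tx":-29.9,"ty":-5.5,"tz":10.3,"wz":-0.476,"fingers":0.2},{"tx":-29.9,"ty":-5.5,"tz":10.3,"wz":-0.476,"fingers":0.2},{"tx":-29.9,"ty":-5.5,"tz":10.3,"wz":-0.476,"fingers":0.2},{"tx":-29.9,"ty":-5.5,"tz":10.3,"wz":-0.476,"fingers":0.2}])

```text
$.moves[0]: bad value
```

```bash
cat > rb.py <<'E'
from h import *
import sys
x,y,yaw,z=map(float,sys.argv[1:5]); tilt=float(sys.argv[5]) if len(sys.argv)>5 else 0
print(rel([x,y,z],tool(yaw,tilt)))
s=manip.state(); print(s['time'],np.round(s['position'],4),np.round(s['wrist_force'],1),round(s['width'],4),round(s['grip_force'],1))
E
python3 rb.py .5075 .396 .05 .019
```

```text
[-29.864  -5.473  20.355   0.     -0.     -0.476]
2.7 [0.2581 0.5692 0.2226] [-0.6  0.7 -0.7] 0.0871 0.0
```

Request:
carry_out(moves=[{"tx":-29.9,"ty":-5.5,"tz":10.3,"wx":0,"wy":0,"wz":-0.476,"fingers":0.2},{"tx":-29.9,"ty":-5.5,"tz":10.3,"wx":0,"wy":0,"wz":-0.476,"fingers":0.2},{"tx":-29.9,"ty":-5.5,"tz":10.3,"wx":0,"wy":0,"wz":-0.476,"fingers":0.2},{"tx":-29.9,"ty":-5.5,"tz":10.3,"wx":0,"wy":0,"wz":-0.476,"fingers":0.2},{"tx":-29.9,"ty":-5.5,"tz":10.3,"wx":0,"wy":0,"wz":-0.476,"fingers":0.2},{"tx":-29.9,"ty":-5.5,"tz":10.3,"wx":0,"wy":0,"wz":-0.476,"fingers":0.2},{"tx":-29.9,"ty":-5.5,"tz":10.3,"wx":0,"wy":0,"wz":-0.476,"fingers":0.2},{"tx":-29.9,"ty":-5.5,"tz":10.3,"wx":0,"wy":0,"wz":-0.476,"fingers":0.2},{"tx":-29.9,"ty":-5.5,"tz":10.3,"wx":0,"wy":0,"wz":-0.476,"fingers":0.2},{"tx":-29.9,"ty":-5.5,"tz":10.3,"wx":0,"wy":0,"wz":-0.476,"fingers":0.2}])

```text
time: 3.53
position: [0.5086, 0.3938, 0.1184]
ee_rot: [-0.023, 1.0, -0.0, -0.001]
wrist_force: [-0.5, 0.8, 0.5]
width: 0.0522
grip_force: 0.0
```

```bash
python3 rb.py .5075 .396 .05 .019
```

```text
[ 8.100e-02  2.280e-01  9.937e+00 -1.000e-03 -2.000e-03 -3.000e-03]
3.5333 [0.5086 0.3938 0.1184] [-0.5  0.8  0.5] 0.0522 0.0
```

Request:
carry_out(moves=[{"tx":0.1,"ty":0.2,"tz":4,"wx":0,"wy":0,"wz":0,"fingers":0.2},{"tx":0.1,"ty":0.2,"tz":7,"wx":0,"wy":0,"wz":0,"fingers":0.2},{"tx":0.1,"ty":0.2,"tz":9,"wx":0,"wy":0,"wz":0,"fingers":0.2},{"tx":0.1,"ty":0.2,"tz":9.9,"wx":0,"wy":0,"wz":0,"fingers":0.2},{"tx":0.1,"ty":0.2,"tz":9.9,"wx":0,"wy":0,"wz":0,"fingers":0.2},{"tx":0.1,"ty":0.2,"tz":9.9,"wx":0,"wy":0,"wz":0,"fingers":0.2}])

```text
time: 4.03
position: [0.5065, 0.3985, 0.0214]
ee_rot: [-0.026, 1.0, 0.0, 0.0]
wrist_force: [-0.1, -0.1, 0.6]
width: 0.052
grip_force: 0.0
```

Request:
carry_out(moves=[{"tx":0,"ty":0,"tz":0,"wx":0,"wy":0,"wz":0,"fingers":-1},{"tx":0,"ty":0,"tz":0,"wx":0,"wy":0,"wz":0,"fingers":-1},{"tx":0,"ty":0,"tz":0,"wx":0,"wy":0,"wz":0,"fingers":-1},{"tx":0,"ty":0,"tz":0,"wx":0,"wy":0,"wz":0,"fingers":-1},{"tx":0,"ty":0,"tz":0,"wx":0,"wy":0,"wz":0,"fingers":-1},{"tx":0,"ty":0,"tz":0,"wx":0,"wy":0,"wz":0,"fingers":-1},{"tx":0,"ty":0,"tz":0,"wx":0,"wy":0,"wz":0,"fingers":-1},{"tx":0,"ty":0,"tz":0,"wx":0,"wy":0,"wz":0,"fingers":-1}], squeeze=45)

```text
time: 4.7
position: [0.5067, 0.3975, 0.0206]
ee_rot: [-0.025, 1.0, -0.0, -0.0]
wrist_force: [-0.0, 0.1, 0.6]
width: 0.0087
grip_force: 45.0
```

```bash
python3 rb.py .5075 .396 .05 .019; cat > tr.py <<'E'
from h import *
import sys
# TCP for bracket held with TCP at (gx,0,gz) in bracket frame; tray pose; toe bottom at tray (tx,ty,tz) m, tilt list
TR=dict(L=(.457,-.154,-.034,-.006,-.017),R=(.440,-.371,.12,-.006,.017))
def tcp(k,toex,toez,tilt,gx,gz,dy=0,dyaw=0,raw=False):
    x,y,yaw,z,ys=TR[k]
    Bl=R.from_euler('y',-tilt)
    p=np.array([toex,ys+dy,toez])+Bl.apply([gx+.065,0,gz])
    return R.from_euler('z',yaw).apply(p)+[x,y,z], tool(yaw+dyaw,tilt)
E
```

```text
[-0.077 -0.15   0.157 -0.    -0.     0.   ]
4.7 [0.5067 0.3975 0.0206] [-0.   0.1  0.6] 0.0087 45.0
```

```bash
python3 - <<'E'
from tr import *
gx,gz=.0025,.0206
s=manip.state();p0=np.array(s['position'])
print('lift',rel(p0+[0,0,.25],R.from_quat(s['ee_rot'])))
p,Rt=tcp('L',-.038,.12,.29,gx,gz); print(p)
print('mid',rel([.48,.12,.29],tool(0,.1)))
print('pre',rel(p,Rt))
E
```

```text
lift [ 1.0e-03 -2.0e-03 -2.5e+01  0.0e+00  0.0e+00  0.0e+00]
[ 0.47720094 -0.17169693  0.1530416 ]
mid [ 4.0540e+00 -2.7579e+01 -2.6941e+01  2.0000e-03 -1.0000e-01  5.0000e-02]
pre [ 5.7950e+00 -5.6697e+01 -1.3243e+01  1.2000e-02 -2.9000e-01  8.4000e-02]
```

Request:
carry_out(moves=[{"tx":0,"ty":0,"tz":-1,"wx":0,"wy":0,"wz":0,"fingers":-1},{"tx":0,"ty":0,"tz":-3,"wx":0,"wy":0,"wz":0,"fingers":-1},{"tx":0,"ty":0,"tz":-7,"wx":0,"wy":0,"wz":0,"fingers":-1},{"tx":0,"ty":0,"tz":-11,"wx":0,"wy":0,"wz":0,"fingers":-1},{"tx":0,"ty":0,"tz":-15,"wx":0,"wy":0,"wz":0,"fingers":-1},{"tx":0,"ty":0,"tz":-19,"wx":0,"wy":0,"wz":0,"fingers":-1},{"tx":0,"ty":0,"tz":-23,"wx":0,"wy":0,"wz":0,"fingers":-1},{"tx":0.5,"ty":-2,"tz":-25,"wx":0,"wy":0,"wz":0,"fingers":-1},{"tx":1,"ty":-6,"tz":-25,"wx":0,"wy":-0.02,"wz":0.01,"fingers":-1},{"tx":1.5,"ty":-10,"tz":-25,"wx":0,"wy":-0.04,"wz":0.02,"fingers":-1},{"tx":2,"ty":-14,"tz":-25,"wx":0,"wy":-0.06,"wz":0.02,"fingers":-1},{"tx":2.5,"ty":-18,"tz":-25,"wx":0,"wy":-0.08,"wz":0.03,"fingers":-1}])

```text
time: 5.7
position: [0.4898, 0.215, 0.2708]
ee_rot: [-0.011, 0.999, 0.001, 0.04]
wrist_force: [0.6, -0.6, -1.6]
width: 0.0088
grip_force: 45.0
```

```bash
python3 - <<'E'
from tr import *
s=manip.state(); print(s['position'],np.round(s['wrist_force'],1),s['width'])
p,Rt=tcp('L',-.038,.12,.29,.0025,.0206); print('pre',rel(p,Rt)); print('up',rel([p[0],p[1],.26],Rt))
E
```

```text
[0.48980968 0.21497244 0.27080868] [ 0.6 -0.6 -1.6] 0.008790943188690349
pre [ 3.0190e+00 -3.8642e+01  1.1537e+01  1.1000e-02 -2.0900e-01  5.4000e-02]
up [ 2.1550e+00 -3.8633e+01  8.7700e-01  1.1000e-02 -2.0900e-01  5.4000e-02]
```

Request:
carry_out(moves=[{"tx":0.3,"ty":-4,"tz":0,"wx":0,"wy":-0.02,"wz":0.01,"fingers":-1},{"tx":0.5,"ty":-8,"tz":0,"wx":0,"wy":-0.04,"wz":0.01,"fingers":-1},{"tx":0.7,"ty":-12,"tz":0,"wx":0,"wy":-0.07,"wz":0.02,"fingers":-1},{"tx":1.0,"ty":-16,"tz":0,"wx":0,"wy":-0.1,"wz":0.03,"fingers":-1},{"tx":1.3,"ty":-20,"tz":0.3,"wx":0.01,"wy":-0.13,"wz":0.04,"fingers":-1},{"tx":1.5,"ty":-24,"tz":0.5,"wx":0.01,"wy":-0.16,"wz":0.05,"fingers":-1},{"tx":1.8,"ty":-28,"tz":0.7,"wx":0.01,"wy":-0.19,"wz":0.05,"fingers":-1},{"tx":2.0,"ty":-32,"tz":0.9,"wx":0.01,"wy":-0.21,"wz":0.05,"fingers":-1},{"tx":2.2,"ty":-36,"tz":0.9,"wx":0.01,"wy":-0.21,"wz":0.05,"fingers":-1},{"tx":2.5,"ty":-38.6,"tz":4,"wx":0.01,"wy":-0.21,"wz":0.05,"fingers":-1},{"tx":2.8,"ty":-38.6,"tz":8,"wx":0.01,"wy":-0.21,"wz":0.05,"fingers":-1},{"tx":3,"ty":-38.6,"tz":11.5,"wx":0.01,"wy":-0.21,"wz":0.05,"fingers":-1}])

```text
time: 6.7
position: [0.4772, -0.1719, 0.1525]
ee_rot: [0.017, 0.989, -0.003, 0.145]
wrist_force: [0.7, 0.1, -3.2]
width: 0.009
grip_force: 45.0
```

Request:
carry_out(moves=[{"tx":0,"ty":0,"tz":0,"wx":0,"wy":0,"wz":0,"fingers":-1},{"tx":0,"ty":0,"tz":0,"wx":0,"wy":0,"wz":0,"fingers":-1}])

```text
time: 6.87
position: [0.4761, -0.1686, 0.1513]
ee_rot: [0.016, 0.99, -0.0, 0.142]
wrist_force: [-0.1, -1.0, -1.0]
width: 0.0086
grip_force: 45.0
```

```bash
cat > ck.py <<'E'
from tr import *
from fit import bracket,T,tray,poly
import sys
# compare held bracket with prediction, show both views
k=sys.argv[1];gx,gz=map(float,sys.argv[2:4])
s=manip.state();p=np.array(s['position']);Rt=R.from_quat(s['ee_rot'])
print(s['time'],p,np.round(s['wrist_force'],1),s['width'])
Rb=Rt*R.from_matrix([[-1,0,0],[0,1,0],[0,0,-1]])
n='left' if k=='L' else 'right'
P=Rb.apply(bracket(1 if k=='L' else -1)-[gx,0,gz])+p
ims=[]
for cn in('side','top'):
    c=cap(cn)
    for q,l in(('_toe',(-.065,0,.003)),('_rib',(.003,0,.051)),('',(0,0,0))):
        t=Rb.apply(np.array(l)-[gx,0,gz])+p
        print(cn,q,[np.round(Rb.inv().apply(np.array(e['location'])-t)*1000,1) for e in manip.pinpoint('bracket_'+n+q,cn) if np.linalg.norm(e['location']-t)<.03][:1])
    Q=T(tray,(*TR[k][:3],TR[k][3]))
    u=proj(c,np.r_[P,Q]);o=np.round(u[:len(P)].mean(0)-[40,30]).astype(int)
    if len(sys.argv)>5 : o=np.round(u[len(P):].mean(0)-[40,30]).astype(int)
    im=cv2.resize(c['color'][o[1]:o[1]+60,o[0]:o[0]+80],(400,300),interpolation=cv2.INTER_CUBIC)
    if len(sys.argv)<=6:
        for i,a in enumerate((u-o)*5+2.5): cv2.circle(im,tuple(int(v) for v in a),0,(0,0,255) if i<len(P) else (0,255,0),-1)
    ims.append(im)
cv2.imwrite('pics/'+sys.argv[4],np.hstack(ims))
E
python3 ck.py L .0025 .0206 h1.png
```

```text
6.8667 [ 0.47606122 -0.16859353  0.15134547] [-0.1 -1.  -1. ] 0.00858292642108014
side _toe [array([3.3, 2.2, 0.8])]
side _rib [array([ 3.2, -1.7,  1.4])]
side  [array([ 4.3, -0.3,  2.6])]
top _toe []
top _rib [array([ 7.7, -0.4,  4.9])]
top  [array([ 5.3, -5.2,  0.2])]
```

View pics/h1.png

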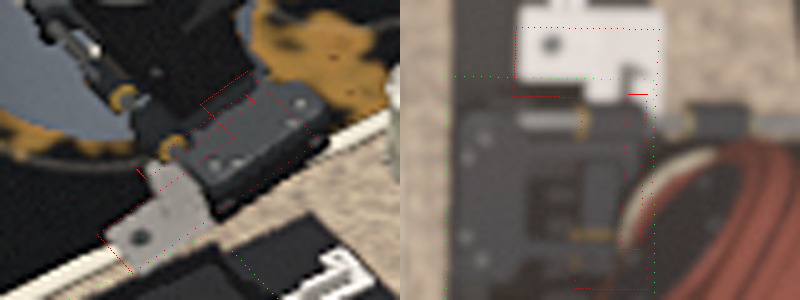

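The side crop shows the toe at about (105,237) and the top crop the heel at row 8. The bracket sits a few mm further along +x than I assumed, so I fit the in-hand pose from the visible edges.

```bash
cat > hand.py <<'E'
from tr import *
from fit import grad,DE
import sys
def seg(a,b,n=20): return (np.array(a)+(np.array(b)-np.array(a))*np.linspace(0,1,n)[:,None])/1000.
def infit(k,b=(.012,.008,.15,.004)):
    sg=1 if k=='L' else -1
    s=manip.state();p=np.array(s['position']);Rt=R.from_quat(s['ee_rot'])
    Rb=Rt*R.from_matrix([[-1,0,0],[0,1,0],[0,0,-1]])
    g0=(.0,.0206,0,0)
    top=np.r_[seg((65,-18*sg,6),(65,52*sg,6)),seg((65,52*sg,6),(31,52*sg,6)),seg((31,52*sg,6),(31,22*sg,6)),seg((65,-18*sg,6),(45,-18*sg,6))]
    side=np.r_[seg((-65,-18,6),(-65,18,6)),seg((-65,-18,0),(-65,18,0)),seg((-65,-18,0),(-25,-18,0)),seg((-65,18,6),(-38,18,6)),seg((-34,-4.5,15),(-34,-4.5,45))]
    cs=[cap('side'),cap('top')];gs=[grad(c) for c in cs]
    def pts(q,P): return (Rb*R.from_euler('y',-q[2])).apply(P-[q[0],q[3],q[1]])+p
    def f(q,w=(1,1)):
        t=0
        for c,g,P,ww in zip(cs,gs,(side,top),w):
            u=proj(c,pts(q,P)).astype(np.float32); t-=ww*cv2.remap(g,u[:,0:1],u[:,1:2],cv2.INTER_LINEAR).mean()
        return t
    bd=[(a-d,a+d) for a,d in zip(g0,b)]
    for sd in range(3):
        r=DE(f,bd,seed=sd,maxiter=80,popsize=15,tol=1e-7); print(np.round(r.x,4),round(r.fun,1),[round(f(r.x,w),1) for w in((1,0),(0,1))])
    for d in (0,.1,-.1):
        r2=DE(lambda q:f((q[0],q[1],d,q[2])),[bd[0],bd[1],bd[3]],seed=0,tol=1e-7); print(d,np.round(r2.x,4),round(r2.fun,1))
    ims=[]
    for c,P in zip(cs,(side,top)):
        u=proj(c,pts(r.x,P));o=np.round(u.mean(0)-[33,40]).astype(int)
        im=cv2.resize(c['color'][o[1]:o[1]+80,o[0]:o[0]+66],(396,480),interpolation=cv2.INTER_CUBIC)
        for a in (u-o)*6+3: cv2.circle(im,tuple(int(v) for v in a),0,(0,0,255),-1)
        ims.append(im)
    cv2.imwrite('pics/'+sys.argv[2],np.hstack(ims))
infit(sys.argv[1])
E
python3 hand.py L h2.png
```

```text
[0.0006 0.0243 0.0044 0.0006] -256.9 [np.float32(-126.7), np.float32(-130.2)]
[0.0007 0.0243 0.0042 0.0006] -256.9 [np.float32(-126.9), np.float32(-130.0)]
[0.0006 0.0243 0.0036 0.0006] -256.9 [np.float32(-126.7), np.float32(-130.2)]
0 [0.0006 0.0244 0.0006] -257.0
0.1 [ 0.001   0.0227 -0.0009] -253.7
-0.1 [-0.0007  0.0264  0.0022] -253.9
```

View pics/h2.png

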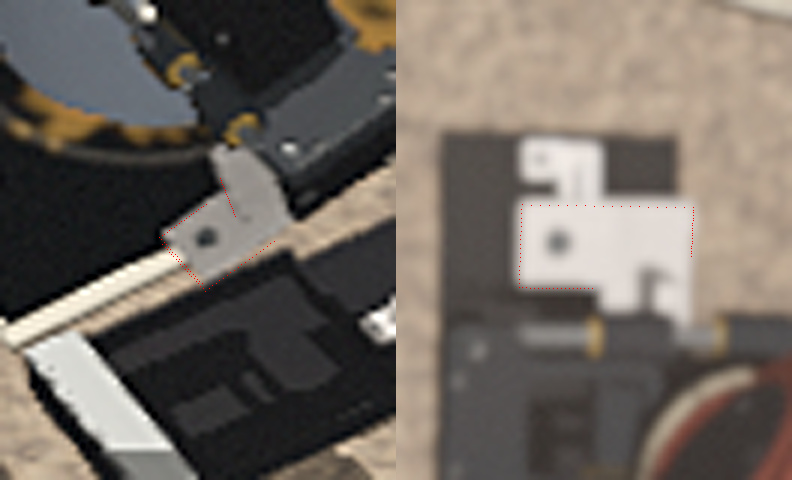

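```bash
cat > wp.py <<'E'
from tr import *
import sys
k=sys.argv[1];gx,gz=map(float,sys.argv[2:4])
s=manip.state(); print(s['time'],np.round(s['position'],4),np.round(s['wrist_force'],1),np.round(s['moment'],2),round(s['width'],4))
for a in sys.argv[4:]:
    tx,tz,ti=map(float,a.split(',')); print(a,rel(*tcp(k,tx/1000,tz/1000,ti,gx,gz)))
E
python3 wp.py L .001 .0215 -38,60,.29 -38,20,.29 -39,7,.29 -67,7,.29
```

```text
7.3667 [ 0.4782 -0.1697  0.1539] [-0.7  0.7 -2.1] [0.05 0.3  0.01] 0.0087
-38,60,.29 [ 1.987e+00 -1.980e-01  5.710e+00  1.000e-03  1.000e-03  4.000e-03]
-38,20,.29 [ 3.135e+00 -1.970e-01  9.542e+00  1.000e-03  1.000e-03  4.000e-03]
-39,7,.29 [ 3.6040e+00 -1.9700e-01  1.0758e+01  1.0000e-03  1.0000e-03  4.0000e-03]
-67,7,.29 [ 6.286e+00 -1.860e-01  9.955e+00  1.000e-03  1.000e-03  4.000e-03]
```

Request:
carry_out(moves=[{"tx":1.0,"ty":-0.2,"tz":3,"wx":0,"wy":0,"wz":0,"fingers":-1},{"tx":2.0,"ty":-0.2,"tz":5.7,"wx":0,"wy":0,"wz":0,"fingers":-1},{"tx":2.6,"ty":-0.2,"tz":7.8,"wx":0,"wy":0,"wz":0,"fingers":-1},{"tx":3.1,"ty":-0.2,"tz":9.5,"wx":0,"wy":0,"wz":0,"fingers":-1},{"tx":3.4,"ty":-0.2,"tz":10.2,"wx":0,"wy":0,"wz":0,"fingers":-1},{"tx":3.6,"ty":-0.2,"tz":10.75,"wx":0,"wy":0,"wz":0,"fingers":-1},{"tx":3.6,"ty":-0.2,"tz":10.75,"wx":0,"wy":0,"wz":0,"fingers":-1},{"tx":3.6,"ty":-0.2,"tz":10.75,"wx":0,"wy":0,"wz":0,"fingers":-1}])

```text
time: 8.03
position: [0.4746, -0.1719, 0.0406]
ee_rot: [0.015, 0.989, -0.002, 0.145]
wrist_force: [0.2, -0.6, -1.2]
width: 0.0086
grip_force: 45.0
```

```bash
python3 wp.py L .001 .0215 -39,7,.29 -55,7,.29 -67,7,.29
```

```text
8.0333 [ 0.4746 -0.1719  0.0406] [ 0.2 -0.6 -1.2] [0.06 0.33 0.  ] 0.0086
-39,7,.29 [0.011 0.03  0.007 0.001 0.001 0.003]
-55,7,.29 [ 1.543e+00  3.500e-02 -4.520e-01  1.000e-03  1.000e-03  3.000e-03]
-67,7,.29 [ 2.693e+00  3.900e-02 -7.960e-01  1.000e-03  1.000e-03  3.000e-03]
```

Request:
carry_out(moves=[{"tx":0.5,"ty":0,"tz":-0.15,"wx":0,"wy":0,"wz":0,"fingers":-1},{"tx":1.0,"ty":0,"tz":-0.3,"wx":0,"wy":0,"wz":0,"fingers":-1},{"tx":1.5,"ty":0,"tz":-0.45,"wx":0,"wy":0,"wz":0,"fingers":-1},{"tx":2.0,"ty":0,"tz":-0.6,"wx":0,"wy":0,"wz":0,"fingers":-1},{"tx":2.4,"ty":0,"tz":-0.7,"wx":0,"wy":0,"wz":0,"fingers":-1},{"tx":2.7,"ty":0,"tz":-0.8,"wx":0,"wy":0,"wz":0,"fingers":-1},{"tx":2.7,"ty":0,"tz":-0.8,"wx":0,"wy":0,"wz":0,"fingers":-1}])

```text
time: 8.62
position: [0.4451, -0.1706, 0.0397]
ee_rot: [0.015, 0.989, -0.002, 0.144]
wrist_force: [-0.1, -0.4, -1.9]
width: 0.0089
grip_force: 45.0
```

```bash
python3 wp.py L .001 .0215 -67,7,.29  -67,6.5,.22 -67,6,.15 -66,6,.1 -66,6,.05 -66,5.5,0; python3 hand.py L h3.png
```

```text
8.6167 [ 0.4451 -0.1706  0.0397] [-0.1 -0.4 -1.9] [0.05 0.37 0.01] 0.0089
-67,7,.29 [-0.157 -0.004 -0.039  0.001 -0.     0.003]
-67,6.5,.22 [-0.277 -0.005  0.476  0.001  0.07   0.003]
-67,6,.15 [-0.364 -0.006  0.999  0.001  0.14   0.003]
-66,6,.1 [-5.12e-01 -7.00e-03  1.37e+00  1.00e-03  1.90e-01  3.00e-03]
-66,6,.05 [-5.470e-01 -8.000e-03  1.716e+00  1.000e-03  2.400e-01  3.000e-03]
-66,5.5,0 [-5.50e-01 -8.00e-03  2.11e+00  1.00e-03  2.90e-01  3.00e-03]
[ 0.0009  0.0277 -0.0219 -0.0013] -254.0 [np.float32(-105.6), np.float32(-148.4)]
[ 0.0008  0.0278 -0.0238 -0.0012] -254.0 [np.float32(-105.6), np.float32(-148.5)]
[ 0.0008  0.0279 -0.0296 -0.0011] -254.0 [np.float32(-105.5), np.float32(-148.5)]
0 [ 0.001   0.0271 -0.0015] -253.7
0.1 [ 0.0023  0.0286 -0.002 ] -248.0
-0.1 [-0.0001  0.0241 -0.0013] -253.3
```

View pics/h3.png

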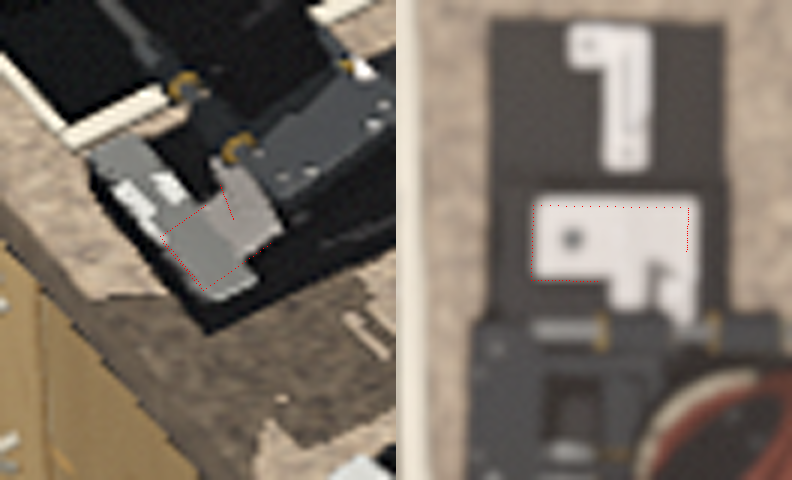

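Toe is hooked under the lip with no contact force. Now I turn the heel down.

Request:
carry_out(moves=[{"tx":-0.2,"ty":0,"tz":0.25,"wx":0,"wy":0.035,"wz":0,"fingers":-1},{"tx":-0.28,"ty":0,"tz":0.48,"wx":0,"wy":0.07,"wz":0,"fingers":-1},{"tx":-0.32,"ty":0,"tz":0.74,"wx":0,"wy":0.105,"wz":0,"fingers":-1},{"tx":-0.36,"ty":0,"tz":1.0,"wx":0,"wy":0.14,"wz":0,"fingers":-1},{"tx":-0.44,"ty":0,"tz":1.18,"wx":0,"wy":0.165,"wz":0,"fingers":-1},{"tx":-0.51,"ty":0,"tz":1.37,"wx":0,"wy":0.19,"wz":0,"fingers":-1},{"tx":-0.53,"ty":0,"tz":1.54,"wx":0,"wy":0.215,"wz":0,"fingers":-1},{"tx":-0.55,"ty":0,"tz":1.72,"wx":0,"wy":0.24,"wz":0,"fingers":-1},{"tx":-0.55,"ty":0,"tz":1.72,"wx":0,"wy":0.24,"wz":0,"fingers":-1}])

```text
time: 9.47
position: [0.4568, -0.1711, 0.0247]
ee_rot: [0.015, 1.0, -0.0, 0.024]
wrist_force: [0.7, -0.2, -1.7]
width: 0.0086
grip_force: 45.0
```

```bash
python3 wp.py L .001 .0215 -66,6,.05 -66,5.5,0 -66,4.5,0
```

```text
9.4667 [ 0.4568 -0.1711  0.0247] [ 0.7 -0.2 -1.7] [ 0.09  0.04 -0.  ] 0.0086
-66,6,.05 [ 0.151  0.008 -0.017  0.001 -0.001  0.004]
-66,5.5,0 [0.054 0.007 0.366 0.001 0.049 0.004]
-66,4.5,0 [0.058 0.007 0.466 0.001 0.049 0.004]
```

Request:
carry_out(moves=[{"tx":0.05,"ty":0,"tz":0.18,"wx":0,"wy":0.025,"wz":0,"fingers":-1},{"tx":0.05,"ty":0,"tz":0.36,"wx":0,"wy":0.049,"wz":0,"fingers":-1},{"tx":0.05,"ty":0,"tz":0.4,"wx":0,"wy":0.049,"wz":0,"fingers":-1},{"tx":0.05,"ty":0,"tz":0.45,"wx":0,"wy":0.049,"wz":0,"fingers":-1},{"tx":0.05,"ty":0,"tz":0.45,"wx":0,"wy":0.049,"wz":0,"fingers":-1},{"tx":0.05,"ty":0,"tz":0.45,"wx":0,"wy":0.049,"wz":0,"fingers":-1}])

```text
time: 9.97
position: [0.4555, -0.1708, 0.0201]
ee_rot: [0.015, 1.0, 0.0, 0.0]
wrist_force: [-0.2, 0.0, -1.4]
width: 0.0084
grip_force: 45.0
```

```bash
python3 wp.py L .001 .0215 -66,4.5,0 -66,4,0
```

```text
9.9667 [ 0.4555 -0.1708  0.0201] [-0.2  0.  -1.4] [-0.01  0.03  0.  ] 0.0084
-66,4.5,0 [-0.093 -0.013  0.015  0.001  0.001  0.003]
-66,4,0 [-0.093 -0.013  0.065  0.001  0.001  0.003]
```

Request:
carry_out(moves=[{"tx":-0.05,"ty":0,"tz":0.08,"wx":0,"wy":0,"wz":0,"fingers":-1},{"tx":-0.05,"ty":0,"tz":0.16,"wx":0,"wy":0,"wz":0,"fingers":-1},{"tx":-0.05,"ty":0,"tz":0.18,"wx":0,"wy":0,"wz":0,"fingers":-1},{"tx":-0.05,"ty":0,"tz":0.18,"wx":0,"wy":0,"wz":0,"fingers":-1}])

```text
time: 10.3
position: [0.4561, -0.1709, 0.0184]
ee_rot: [0.015, 1.0, 0.0, 0.0]
wrist_force: [-0.0, -0.9, -1.1]
width: 0.0084
grip_force: 45.0
```

Request:
carry_out(moves=[{"tx":0,"ty":0,"tz":0.05,"wx":0,"wy":0,"wz":0,"fingers":-1},{"tx":0,"ty":0,"tz":0.1,"wx":0,"wy":0,"wz":0,"fingers":-1},{"tx":0,"ty":0,"tz":0.1,"wx":0,"wy":0,"wz":0,"fingers":-1}])

```text
time: 10.55
position: [0.4562, -0.171, 0.0183]
ee_rot: [0.015, 1.0, 0.0, 0.0]
wrist_force: [-4.0, 1.3, 7.9]
width: 0.0087
grip_force: 45.0
```

Contact is felt (about 9 N), so the bracket is on the floor. I release, rise, and head for the right bracket.

Request:
carry_out(moves=[{"tx":0,"ty":0,"tz":-0.05,"wx":0,"wy":0,"wz":0,"fingers":0},{"tx":0,"ty":0,"tz":-0.05,"wx":0,"wy":0,"wz":0,"fingers":0},{"tx":0,"ty":0,"tz":-0.05,"wx":0,"wy":0,"wz":0,"fingers":0},{"tx":0,"ty":0,"tz":-0.05,"wx":0,"wy":0,"wz":0,"fingers":0},{"tx":0,"ty":0,"tz":-0.5,"wx":0,"wy":0,"wz":0,"fingers":0},{"tx":0,"ty":0,"tz":-2,"wx":0,"wy":0,"wz":0,"fingers":0},{"tx":0,"ty":0,"tz":-6,"wx":0,"wy":0,"wz":0,"fingers":0.2},{"tx":0,"ty":0,"tz":-10,"wx":0,"wy":0,"wz":0,"fingers":0.2},{"tx":0,"ty":0,"tz":-14,"wx":0,"wy":0,"wz":0,"fingers":0.2},{"tx":0,"ty":0,"tz":-18,"wx":0,"wy":0,"wz":0,"fingers":0.2},{"tx":0,"ty":0,"tz":-22,"wx":0,"wy":0,"wz":0,"fingers":0.2},{"tx":0,"ty":0,"tz":-24,"wx":0,"wy":0,"wz":0,"fingers":0.2}])

```text
time: 11.55
position: [0.4576, -0.172, 0.2637]
ee_rot: [0.015, 1.0, -0.002, 0.004]
wrist_force: [0.8, 0.7, 0.5]
width: 0.052
grip_force: 0.0
```

```bash
python3 rb.py .481 .246 -.45 .25; python3 rb.py .481 .246 -.45 .13; python3 - <<'E'
from h import *
c=cap('top')
for n,t in (('tray L','tray_left'),('bl','bracket_left'),('blt','bracket_left_toe'),('blr','bracket_left_rib'),('br','bracket_right'),('brr','bracket_right_rib')):
    print(n,[np.round(e['location'],4) for e in manip.pinpoint(t,'top')[:1]])
E
```

```text
[-1.0470e+00  4.1851e+01  1.2470e+00 -1.0000e-03  8.0000e-03  4.1900e-01]
11.55 [ 0.4576 -0.172   0.2637] [0.8 0.7 0.5] 0.052 0.0
[-9.5300e-01  4.1889e+01  1.3247e+01 -1.0000e-03  8.0000e-03  4.1900e-01]
11.55 [ 0.4576 -0.172   0.2637] [0.8 0.7 0.5] 0.052 0.0
tray L [array([ 0.4544, -0.1482, -0.0071])]
bl [array([ 0.4534, -0.1701, -0.0074])]
blt [array([ 0.3926, -0.1701, -0.0014])]
blr [array([ 0.4562, -0.1695,  0.0511])]
br [array([0.474 , 0.2484, 0.0006])]
brr [array([0.4834, 0.2478, 0.0498])]
```

Request:
carry_out(moves=[{"tx":-0.1,"ty":4,"tz":0,"wx":0,"wy":0,"wz":0.03,"fingers":0.2},{"tx":-0.2,"ty":8,"tz":0,"wx":0,"wy":0,"wz":0.08,"fingers":0.2},{"tx":-0.3,"ty":12,"tz":0,"wx":0,"wy":0,"wz":0.12,"fingers":0.2},{"tx":-0.4,"ty":16,"tz":0,"wx":0,"wy":0,"wz":0.16,"fingers":0.2},{"tx":-0.5,"ty":20,"tz":0,"wx":0,"wy":0,"wz":0.2,"fingers":0.2},{"tx":-0.6,"ty":24,"tz":0,"wx":0,"wy":0,"wz":0.24,"fingers":0.2},{"tx":-0.7,"ty":28,"tz":0,"wx":0,"wy":0,"wz":0.28,"fingers":0.2},{"tx":-0.8,"ty":32,"tz":0,"wx":0,"wy":0,"wz":0.32,"fingers":0.2},{"tx":-0.9,"ty":36,"tz":0,"wx":0,"wy":0,"wz":0.37,"fingers":0.2},{"tx":-1,"ty":40,"tz":0,"wx":0,"wy":0.01,"wz":0.42,"fingers":0.2},{"tx":-1,"ty":41.9,"tz":1.2,"wx":0,"wy":0.01,"wz":0.42,"fingers":0.2},{"tx":-1,"ty":41.9,"tz":1.2,"wx":0,"wy":0.01,"wz":0.42,"fingers":0.2}])

```text
time: 12.9
position: [0.4767, 0.2508, 0.2417]
ee_rot: [0.221, 0.975, -0.0, -0.007]
wrist_force: [-1.2, -0.9, -0.7]
width: 0.0523
grip_force: 0.0
```

```bash
python3 rb.py .481 .246 -.45 .019
```

```text
[-9.1200e-01 -1.4800e-01  2.2259e+01 -4.0000e-03 -1.4000e-02  3.0000e-03]
12.9 [0.4767 0.2508 0.2417] [-1.2 -0.9 -0.7] 0.0523 0.0
```

Request:
carry_out(moves=[{"tx":-0.3,"ty":0,"tz":4,"wx":0,"wy":0,"wz":0,"fingers":0.2},{"tx":-0.3,"ty":0,"tz":8,"wx":0,"wy":0,"wz":0,"fingers":0.2},{"tx":-0.3,"ty":0,"tz":12,"wx":0,"wy":0,"wz":0,"fingers":0.2},{"tx":-0.3,"ty":0,"tz":15,"wx":0,"wy":0,"wz":0,"fingers":0.2},{"tx":-0.3,"ty":0,"tz":15,"wx":0,"wy":0,"wz":0,"fingers":0.2},{"tx":-0.3,"ty":0,"tz":15,"wx":0,"wy":0,"wz":0,"fingers":0.2}])

```text
time: 13.4
position: [0.4781, 0.2452, 0.0933]
ee_rot: [0.224, 0.975, -0.001, -0.007]
wrist_force: [0.3, -0.4, 0.6]
width: 0.0522
grip_force: 0.0
```

```bash
python3 rb.py .481 .246 -.45 .02
```

```text
[-3.300e-01  2.400e-01  7.328e+00 -6.000e-03 -1.400e-02 -1.000e-03]
13.4 [0.4781 0.2452 0.0933] [ 0.3 -0.4  0.6] 0.0522 0.0
```

Request:
carry_out(moves=[{"tx":-0.3,"ty":0.1,"tz":3,"wx":-0.005,"wy":-0.014,"wz":0,"fingers":0.2},{"tx":-0.3,"ty":0.1,"tz":5.5,"wx":-0.005,"wy":-0.014,"wz":0,"fingers":0.2},{"tx":-0.3,"ty":0.1,"tz":7,"wx":-0.005,"wy":-0.014,"wz":0,"fingers":0.2},{"tx":-0.3,"ty":0.1,"tz":7.3,"wx":-0.005,"wy":-0.014,"wz":0,"fingers":0.2},{"tx":-0.3,"ty":0.1,"tz":7.3,"wx":-0.005,"wy":-0.014,"wz":0,"fingers":0.2},{"tx":-0.3,"ty":0.1,"tz":7.3,"wx":-0.005,"wy":-0.014,"wz":0,"fingers":0.2}])

```text
time: 13.9
position: [0.4847, 0.2469, 0.0252]
ee_rot: [0.223, 0.975, 0.002, 0.004]
wrist_force: [0.2, -0.1, -0.1]
width: 0.0523
grip_force: 0.0
```

Request:
carry_out(moves=[{"tx":0,"ty":0,"tz":0,"wx":0,"wy":0,"wz":0,"fingers":-1},{"tx":0,"ty":0,"tz":0,"wx":0,"wy":0,"wz":0,"fingers":-1},{"tx":0,"ty":0,"tz":0,"wx":0,"wy":0,"wz":0,"fingers":-1},{"tx":0,"ty":0,"tz":0,"wx":0,"wy":0,"wz":0,"fingers":-1},{"tx":0,"ty":0,"tz":0,"wx":0,"wy":0,"wz":0,"fingers":-1},{"tx":0,"ty":0,"tz":0,"wx":0,"wy":0,"wz":0,"fingers":-1},{"tx":0,"ty":0,"tz":0,"wx":0,"wy":0,"wz":0,"fingers":-1},{"tx":0,"ty":0,"tz":0,"wx":0,"wy":0,"wz":0,"fingers":-1}], squeeze=45)

```text
time: 14.57
position: [0.4826, 0.2462, 0.0226]
ee_rot: [0.223, 0.975, 0.001, 0.003]
wrist_force: [-0.3, -0.3, 0.7]
width: 0.0086
grip_force: 45.0
```

```bash
python3 rb.py .481 .246 -.45 .02
```

```text
[ 0.134 -0.091  0.259  0.003  0.005 -0.001]
14.5667 [0.4826 0.2462 0.0226] [-0.3 -0.3  0.7] 0.0086 45.0
```

```bash
python3 - <<'E'
from tr import *
p,Rt=tcp('R',-.038,.12,.29,.0035,.0226); print(p)
s=manip.state();p0=np.array(s['position']);R0=R.from_quat(s['ee_rot'])
from scipy.spatial.transform import Slerp
S=Slerp([0,1],R.concatenate([R0,Rt]))
for f in np.linspace(0,1,11)[1:]:
    print(round(f,1),rel(p0*(1-f)+f*np.array([p[0],p[1],0])+[0,0,.27-p0[2]*(1-f)],S(f)))
E
```

```text
[ 0.45898978 -0.35158709  0.15524404]
0.1 [-2.5070e+00 -5.4020e+00 -2.4747e+01 -8.0000e-03 -2.8000e-02 -5.7000e-02]
0.2 [-4.8980e+00 -1.0886e+01 -2.4754e+01 -1.6000e-02 -5.5000e-02 -1.1300e-01]
0.3 [-7.2880e+00 -1.6371e+01 -2.4761e+01 -2.4000e-02 -8.3000e-02 -1.7000e-01]
0.4 [ -9.679 -21.855 -24.768  -0.032  -0.111  -0.227]
0.5 [-12.07  -27.34  -24.776  -0.04   -0.138  -0.283]
0.6 [-14.461 -32.824 -24.783  -0.048  -0.166  -0.34 ]
0.7 [-16.851 -38.308 -24.79   -0.057  -0.194  -0.397]
0.8 [-19.242 -43.793 -24.797  -0.065  -0.221  -0.453]
0.9 [-21.633 -49.277 -24.804  -0.073  -0.249  -0.51 ]
1.0 [-24.024 -54.762 -24.811  -0.081  -0.277  -0.567]
```

Request:
carry_out(moves=[{"tx":0,"ty":0,"tz":-1,"wx":0,"wy":0,"wz":0,"fingers":-1},{"tx":0,"ty":0,"tz":-4,"wx":0,"wy":0,"wz":0,"fingers":-1},{"tx":0,"ty":0,"tz":-8,"wx":0,"wy":0,"wz":0,"fingers":-1},{"tx":0,"ty":0,"tz":-12,"wx":0,"wy":0,"wz":0,"fingers":-1},{"tx":0,"ty":0,"tz":-16,"wx":0,"wy":0,"wz":0,"fingers":-1},{"tx":0,"ty":0,"tz":-20,"wx":0,"wy":0,"wz":0,"fingers":-1},{"tx":-0.3,"ty":-0.5,"tz":-24,"wx":0,"wy":0,"wz":0,"fingers":-1},{"tx":-1.7,"ty":-3.6,"tz":-24.8,"wx":-0.005,"wy":-0.02,"wz":-0.04,"fingers":-1},{"tx":-3.2,"ty":-7.2,"tz":-24.8,"wx":-0.01,"wy":-0.04,"wz":-0.08,"fingers":-1},{"tx":-4.8,"ty":-10.8,"tz":-24.8,"wx":-0.016,"wy":-0.055,"wz":-0.113,"fingers":-1},{"tx":-6.4,"ty":-14.5,"tz":-24.8,"wx":-0.02,"wy":-0.073,"wz":-0.15,"fingers":-1},{"tx":-8,"ty":-18.2,"tz":-24.8,"wx":-0.027,"wy":-0.092,"wz":-0.19,"fingers":-1}])

```text
time: 15.57
position: [0.4733, 0.0461, 0.271]
ee_rot: [0.128, 0.99, 0.004, 0.052]
wrist_force: [0.5, -0.7, -1.8]
width: 0.0085
grip_force: 45.0
```

```bash
python3 - <<'E'
from tr import *
p,Rt=tcp('R',-.038,.12,.29,.0035,.0226)
s=manip.state();p0=np.array(s['position']);R0=R.from_quat(s['ee_rot']);print(p0,s['width'])
from scipy.spatial.transform import Slerp
S=Slerp([0,1],R.concatenate([R0,Rt]))
for f in (.5,1):
    print(f,rel(p0*(1-f)+f*np.array([p[0],p[1],.26]),S(f)))
print('pre',rel(p,Rt))
E
```

```text
[0.47331567 0.04608134 0.27099386] 0.008496957301050077
0.5 [ -4.315 -19.422   0.586  -0.027  -0.091  -0.187]
1 [ -8.631 -38.843   1.171  -0.053  -0.183  -0.374]
pre [ -7.572 -39.061  11.591  -0.053  -0.183  -0.374]
```

Request:
carry_out(moves=[{"tx":-0.9,"ty":-4,"tz":0.1,"wx":-0.005,"wy":-0.02,"wz":-0.04,"fingers":-1},{"tx":-1.7,"ty":-7.8,"tz":0.2,"wx":-0.01,"wy":-0.036,"wz":-0.075,"fingers":-1},{"tx":-2.6,"ty":-11.7,"tz":0.3,"wx":-0.016,"wy":-0.055,"wz":-0.11,"fingers":-1},{"tx":-3.4,"ty":-15.5,"tz":0.4,"wx":-0.02,"wy":-0.073,"wz":-0.15,"fingers":-1},{"tx":-4.3,"ty":-19.4,"tz":0.6,"wx":-0.027,"wy":-0.091,"wz":-0.187,"fingers":-1},{"tx":-5.2,"ty":-23.3,"tz":0.7,"wx":-0.03,"wy":-0.11,"wz":-0.22,"fingers":-1},{"tx":-6,"ty":-27.2,"tz":0.8,"wx":-0.037,"wy":-0.13,"wz":-0.26,"fingers":-1},{"tx":-6.9,"ty":-31,"tz":0.9,"wx":-0.042,"wy":-0.146,"wz":-0.3,"fingers":-1},{"tx":-7.8,"ty":-35,"tz":1,"wx":-0.048,"wy":-0.165,"wz":-0.34,"fingers":-1},{"tx":-8.6,"ty":-38.8,"tz":1.2,"wx":-0.053,"wy":-0.183,"wz":-0.374,"fingers":-1},{"tx":-8.2,"ty":-39,"tz":5,"wx":-0.053,"wy":-0.183,"wz":-0.374,"fingers":-1},{"tx":-7.8,"ty":-39,"tz":9,"wx":-0.053,"wy":-0.183,"wz":-0.374,"fingers":-1}])

```text
time: 16.57
position: [0.4653, -0.3496, 0.1857]
ee_rot: [-0.049, 0.989, 0.002, 0.139]
wrist_force: [0.4, 0.9, -1.7]
width: 0.0086
grip_force: 45.0
```

Request:
carry_out(moves=[{"tx":0,"ty":0,"tz":0,"wx":0,"wy":0,"wz":0,"fingers":-1},{"tx":0,"ty":0,"tz":0,"wx":0,"wy":0,"wz":0,"fingers":-1},{"tx":0,"ty":0,"tz":0,"wx":0,"wy":0,"wz":0,"fingers":-1},{"tx":0,"ty":0,"tz":0,"wx":0,"wy":0,"wz":0,"fingers":-1}])

```text
time: 16.9
position: [0.4664, -0.3456, 0.1865]
ee_rot: [-0.052, 0.989, 0.004, 0.139]
wrist_force: [0.3, -0.5, -1.4]
width: 0.0086
grip_force: 45.0
```

```bash
python3 hand.py R h4.png; python3 wp.py R .0015 .0232 -38,120,.29 -38,20,.29
```

```text
[ 0.0008  0.0126 -0.06   -0.004 ] -205.7 [np.float32(-76.7), np.float32(-129.0)]
[ 0.0007  0.0126 -0.0606 -0.004 ] -205.8 [np.float32(-76.6), np.float32(-129.2)]
[ 0.0007  0.0126 -0.0605 -0.004 ] -205.8 [np.float32(-76.6), np.float32(-129.2)]
0 [ 0.0005  0.0126 -0.004 ] -204.8
0.1 [-0.0004  0.0131 -0.004 ] -198.4
-0.1 [ 0.001   0.0126 -0.004 ] -204.4
17.0 [ 0.4663 -0.3456  0.1862] [ 0.3 -0.  -1.2] [ 0.04  0.27 -0.02] 0.0082
-38,120,.29 [ 1.809 -0.504  2.705 -0.011 -0.011 -0.014]
-38,20,.29 [ 4.5630e+00 -4.3700e-01  1.2318e+01 -1.1000e-02 -1.1000e-02 -1.4000e-02]
```

View pics/h4.png

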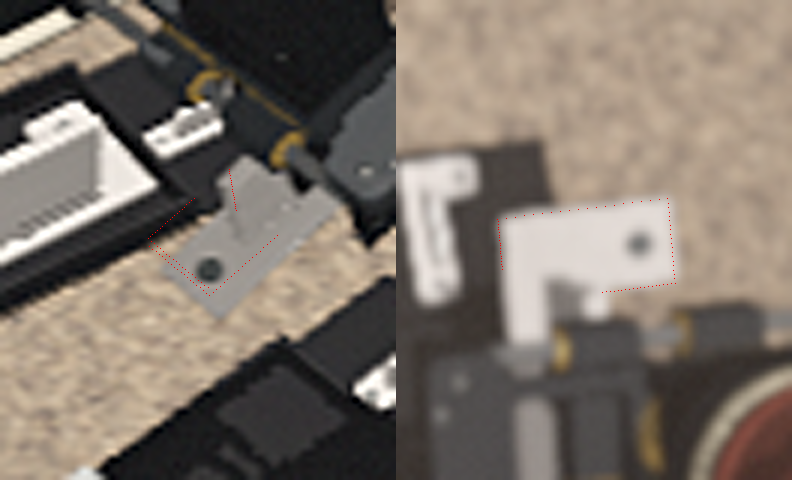

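The picture shows the left bracket flat in its tray. The in-hand fit for the right one locked onto the wrong edge: the real toe, at about (190,293), lies lower. I refit with tighter bounds.

```bash
sed -i 's/g0=(.0,.0206,0,0)/g0=(.002,.023,0,0)/; s/b=(.012,.008,.15,.004)/b=(.008,.005,.06,.003)/' hand.py; python3 hand.py R h5.png; python3 wp.py R .002 .023 -38,120,.29 -38,20,.29; python3 - <<'E'
from h import *
print([ (np.round(e['location'],4),e['conf']) for t in('tray_right_lip','tray_right') for n in('top','side') for e in manip.pinpoint(t,n)[:1]])
s=manip.state();p=np.array(s['position']);Rb=R.from_quat(s['ee_rot'])*R.from_matrix([[-1,0,0],[0,1,0],[0,0,-1]])
for q,l in(('_toe',(-.065,0,.003)),('_rib',(.003,0,.051)),('',(0,0,0))):
    for n in('side','top'):
        t=Rb.apply(np.array(l)-[.002,0,.023])+p
        print(n,q,[np.round(Rb.inv().apply(np.array(e['location'])-t)*1000,1) for e in manip.pinpoint('bracket_right'+q,n) if np.linalg.norm(e['location']-t)<.03][:1])
E
```

```text
[ 0.0026  0.018  -0.0032 -0.003 ] -199.6 [np.float32(-69.5), np.float32(-130.0)]
[ 0.0026  0.018  -0.0024 -0.003 ] -199.6 [np.float32(-69.3), np.float32(-130.3)]
[ 0.0025  0.018  -0.0037 -0.003 ] -199.6 [np.float32(-69.3), np.float32(-130.2)]
0 [ 0.0025  0.018  -0.003 ] -199.5
0.1 [ 0.0035  0.0192 -0.003 ] -191.7
-0.1 [ 0.0017  0.018  -0.002 ] -194.2
17.1 [ 0.4658 -0.3452  0.1852] [-0.3 -0.1 -1.8] [0.   0.28 0.03] 0.0087
-38,120,.29 [ 1.692 -0.552  2.637 -0.01  -0.012 -0.014]
-38,20,.29 [ 4.4370e+00 -4.9700e-01  1.2253e+01 -1.0000e-02 -1.2000e-02 -1.4000e-02]
[(array([ 0.3869, -0.3755,  0.0139]), 0.79), (array([ 0.3836, -0.3765,  0.0187]), 0.79), (array([ 0.4355, -0.3718, -0.0059]), 0.93), (array([ 0.4421, -0.3708, -0.0081]), 0.6)]
side _toe [array([0.9, 0.5, 3. ])]
top _toe []
side _rib [array([-3. ,  1.1,  4.8])]
top _rib [array([-0.7,  1.4,  1.2])]
side  [array([-3. ,  0.8,  1.8])]
top  [array([-5.3, -0.6,  4.3])]
```

```bash
sed -i 's/R=(.440,/R=(.439,/' tr.py; python3 wp.py R .003 .0226 -36,60,.29 -36,20,.29 -37,8,.29
```

```text
17.6 [ 0.465  -0.3446  0.183 ] [-0.4  0.7 -1.7] [ 0.    0.24 -0.04] 0.0086
-36,60,.29 [ 2.993e+00 -6.030e-01  8.285e+00 -7.000e-03 -1.400e-02 -1.600e-02]
-36,20,.29 [ 4.0840e+00 -5.9400e-01  1.2133e+01 -7.0000e-03 -1.4000e-02 -1.6000e-02]
-37,8,.29 [ 4.507e+00 -5.920e-01  1.326e+01 -7.000e-03 -1.400e-02 -1.600e-02]
```

Request:
carry_out(moves=[{"tx":1.2,"ty":-0.6,"tz":3.5,"wx":-0.007,"wy":-0.014,"wz":-0.016,"fingers":-1},{"tx":2.2,"ty":-0.6,"tz":6,"wx":-0.007,"wy":-0.014,"wz":-0.016,"fingers":-1},{"tx":3.0,"ty":-0.6,"tz":8.3,"wx":-0.007,"wy":-0.014,"wz":-0.016,"fingers":-1},{"tx":3.6,"ty":-0.6,"tz":10.4,"wx":-0.007,"wy":-0.014,"wz":-0.016,"fingers":-1},{"tx":3.8,"ty":-0.6,"tz":11.2,"wx":-0.007,"wy":-0.014,"wz":-0.016,"fingers":-1},{"tx":3.8,"ty":-0.6,"tz":11.2,"wx":-0.007,"wy":-0.014,"wz":-0.016,"fingers":-1},{"tx":3.8,"ty":-0.6,"tz":11.2,"wx":-0.007,"wy":-0.014,"wz":-0.016,"fingers":-1}])

```text
time: 18.18
position: [0.4756, -0.3398, 0.0714]
ee_rot: [-0.045, 0.991, 0.0, 0.128]
wrist_force: [0.0, -0.1, -1.7]
width: 0.0085
grip_force: 45.0
```

```bash
python3 wp.py R .003 .0226 -36,20,.29 -37,8,.29
```

```text
18.1833 [ 0.4756 -0.3398  0.0714] [ 0.  -0.1 -1.7] [-0.01  0.18 -0.04] 0.0085
-36,20,.29 [ 2.062 -0.997  1.153 -0.019 -0.035 -0.027]
-37,8,.29 [ 2.462 -0.987  2.289 -0.019 -0.035 -0.027]
```

```bash
python3 - <<'E'
from h import *
np.set_printoptions(precision=4,suppress=True)
for i in range(2):
    s=manip.state();print(s['time'],s['joint_pos'],s['dq'],s['position'],s['ee_rot'],s['joint_torque']); cap('top')
E
```

```text
18.1833 [-0.8758  0.1516  1.9336  0.257   0.916  -2.6801] [-0.0032 -0.0259 -0.0213  0.0032 -0.0015 -0.    ] [ 0.4756 -0.3398  0.0714] [-0.045   0.9908  0.0002  0.1275] [  0.147  -40.4054 -33.0179   0.9045  -0.6428  -0.0089]
18.2333 [-0.8759  0.1505  1.9328  0.257   0.9159 -2.6801] [-0.0031 -0.0185 -0.0117 -0.0006 -0.0039 -0.0016] [ 0.4761 -0.3405  0.0724] [-0.045   0.9907 -0.0006  0.1281] [  0.136  -40.6378 -33.2982   0.9151  -0.6231  -0.0094]
```

Joint 6 has reached its lower limit (-2.68), so this grasp cannot get the bracket into the right tray. I'll take it back to the free part of the hob, set it down and regrasp it with the tool turned half a turn.

Request:
carry_out(moves=[{"tx":-0.6,"ty":0,"tz":-2,"wx":0,"wy":0.02,"wz":0.06,"fingers":-1},{"tx":-1.2,"ty":0,"tz":-5,"wx":0,"wy":0.04,"wz":0.12,"fingers":-1},{"tx":-2.4,"ty":0,"tz":-9,"wx":0,"wy":0.07,"wz":0.2,"fingers":-1},{"tx":-3.5,"ty":0,"tz":-13,"wx":0,"wy":0.1,"wz":0.3,"fingers":-1},{"tx":-4.5,"ty":0,"tz":-17,"wx":0,"wy":0.12,"wz":0.36,"fingers":-1},{"tx":-5.5,"ty":0,"tz":-21,"wx":0,"wy":0.14,"wz":0.4,"fingers":-1},{"tx":-5.5,"ty":0,"tz":-21,"wx":0,"wy":0.14,"wz":0.4,"fingers":-1}])

```text
time: 18.87
position: [0.4791, -0.3406, 0.3018]
ee_rot: [0.153, 0.986, 0.016, 0.063]
wrist_force: [1.2, -0.8, 0.3]
width: 0.008
grip_force: 45.0
```

```bash
cat > go.py <<'E'
from tr import *
from scipy.spatial.transform import Slerp
import sys
# go.py x y z yaw tilt flip n
x,y,z,yaw,ti,fl,n=map(float,sys.argv[1:8])
s=manip.state();p0=np.array(s['position']);R0=R.from_quat(s['ee_rot'])
print(s['time'],np.round(p0,4),np.round(s['joint_pos'],3),np.round(s['wrist_force'],1),round(s['width'],4))
Rt=tool(yaw,ti)*R.from_euler('z',np.pi*fl); S=Slerp([0,1],R.concatenate([R0,Rt]))
for f in np.linspace(0,1,int(n)+1)[1:]: print(round(f,2),rel(p0*(1-f)+f*np.array([x,y,z]),S(f)))
E
python3 go.py .45 .32 .27 -.1 0 0 4
```

```text
18.8667 [ 0.4791 -0.3406  0.3018] [-0.813  0.012  1.611  0.105  1.438 -2.086] [ 1.2 -0.8  0.3] 0.008
0.25 [ 5.8030e+00  1.5474e+01  9.0700e-01  1.0000e-02  3.1000e-02 -5.2000e-02]
0.5 [ 1.1606e+01  3.0948e+01  1.8130e+00  2.0000e-02  6.3000e-02 -1.0400e-01]
0.75 [ 1.7409e+01  4.6422e+01  2.7200e+00  2.9000e-02  9.4000e-02 -1.5600e-01]
1.0 [ 2.3212e+01  6.1896e+01  3.6260e+00  3.9000e-02  1.2500e-01 -2.0800e-01]
```

Request:
carry_out(moves=[{"tx":1.4,"ty":3.8,"tz":0.2,"wx":0,"wy":0.01,"wz":-0.01,"fingers":-1},{"tx":2.9,"ty":7.7,"tz":0.4,"wx":0.005,"wy":0.015,"wz":-0.026,"fingers":-1},{"tx":4.3,"ty":11.6,"tz":0.7,"wx":0.008,"wy":0.023,"wz":-0.04,"fingers":-1},{"tx":5.8,"ty":15.5,"tz":0.9,"wx":0.01,"wy":0.031,"wz":-0.052,"fingers":-1},{"tx":7.2,"ty":19.3,"tz":1.1,"wx":0.012,"wy":0.04,"wz":-0.065,"fingers":-1},{"tx":8.7,"ty":23.2,"tz":1.4,"wx":0.015,"wy":0.047,"wz":-0.078,"fingers":-1},{"tx":10.1,"ty":27,"tz":1.6,"wx":0.018,"wy":0.055,"wz":-0.09,"fingers":-1},{"tx":11.6,"ty":30.9,"tz":1.8,"wx":0.02,"wy":0.063,"wz":-0.104,"fingers":-1},{"tx":13,"ty":34.8,"tz":2,"wx":0.022,"wy":0.07,"wz":-0.117,"fingers":-1},{"tx":14.5,"ty":38.7,"tz":2.3,"wx":0.025,"wy":0.078,"wz":-0.13,"fingers":-1},{"tx":16,"ty":42.5,"tz":2.5,"wx":0.027,"wy":0.086,"wz":-0.143,"fingers":-1},{"tx":17.4,"ty":46.4,"tz":2.7,"wx":0.029,"wy":0.094,"wz":-0.156,"fingers":-1}])

```text
time: 19.87
position: [0.4523, 0.1604, 0.2735]
ee_rot: [0.075, 0.997, 0.011, 0.011]
wrist_force: [1.3, -0.6, -1.4]
width: 0.0089
grip_force: 45.0
```

```bash
python3 go.py .46 .32 .25 -.1 0 0 2; python3 go.py .46 .32 .08 -.1 0 0 1
```

```text
19.8667 [0.4523 0.1604 0.2735] [ 0.164 -0.19   1.847  0.017  1.459 -1.259] [ 1.3 -0.6 -1.4] 0.0089
0.5 [ 0.831  7.92   1.347  0.012  0.01  -0.025]
1.0 [ 1.662 15.839  2.694  0.023  0.02  -0.049]
19.8667 [0.4523 0.1604 0.2735] [ 0.164 -0.19   1.847  0.017  1.459 -1.259] [ 1.3 -0.6 -1.4] 0.0089
1.0 [ 1.992 15.432 19.686  0.023  0.02  -0.049]
```

Request:
carry_out(moves=[{"tx":0.4,"ty":4,"tz":0.6,"wx":0.01,"wy":0.01,"wz":-0.02,"fingers":-1},{"tx":0.8,"ty":8,"tz":1.3,"wx":0.015,"wy":0.01,"wz":-0.03,"fingers":-1},{"tx":1.2,"ty":12,"tz":2,"wx":0.02,"wy":0.02,"wz":-0.04,"fingers":-1},{"tx":1.7,"ty":15.8,"tz":2.7,"wx":0.023,"wy":0.02,"wz":-0.05,"fingers":-1},{"tx":1.8,"ty":15.7,"tz":6.5,"wx":0.023,"wy":0.02,"wz":-0.05,"fingers":-1},{"tx":1.9,"ty":15.6,"tz":10.5,"wx":0.023,"wy":0.02,"wz":-0.05,"fingers":-1},{"tx":2.0,"ty":15.5,"tz":14.5,"wx":0.023,"wy":0.02,"wz":-0.05,"fingers":-1},{"tx":2.0,"ty":15.4,"tz":18.5,"wx":0.023,"wy":0.02,"wz":-0.05,"fingers":-1},{"tx":2.0,"ty":15.4,"tz":19.7,"wx":0.023,"wy":0.02,"wz":-0.05,"fingers":-1},{"tx":2.0,"ty":15.4,"tz":19.7,"wx":0.023,"wy":0.02,"wz":-0.05,"fingers":-1},{"tx":2.0,"ty":15.4,"tz":19.7,"wx":0.023,"wy":0.02,"wz":-0.05,"fingers":-1}])

```text
time: 20.78
position: [0.4604, 0.3178, 0.0795]
ee_rot: [0.05, 0.999, 0.0, -0.001]
wrist_force: [0.3, -0.1, -0.1]
width: 0.0087
grip_force: 45.0
```

```bash
python3 go.py .46 .32 .0232 -.1 0 0 1
```

```text
20.7833 [0.4604 0.3178 0.0795] [ 0.462  0.214  1.819  0.002  1.11  -1.009] [ 0.3 -0.1 -0.1] 0.0087
1.0 [ 4.400e-02  2.100e-01  5.633e+00  0.000e+00 -2.000e-03 -0.000e+00]
```

Request:
carry_out(moves=[{"tx":0,"ty":0.1,"tz":3,"wx":0,"wy":0,"wz":0,"fingers":-1},{"tx":0,"ty":0.1,"tz":5,"wx":0,"wy":0,"wz":0,"fingers":-1},{"tx":0,"ty":0.1,"tz":5.6,"wx":0,"wy":0,"wz":0,"fingers":-1},{"tx":0,"ty":0.1,"tz":5.7,"wx":0,"wy":0,"wz":0,"fingers":-1},{"tx":0,"ty":0.1,"tz":5.75,"wx":0,"wy":0,"wz":0,"fingers":-1},{"tx":0,"ty":0.1,"tz":5.75,"wx":0,"wy":0,"wz":0,"fingers":-1}])

```text
time: 21.28
position: [0.4611, 0.3193, 0.0229]
ee_rot: [0.05, 0.999, 0.001, -0.0]
wrist_force: [0.1, 0.5, -1.3]
width: 0.0087
grip_force: 45.0
```

Request:
carry_out(moves=[{"tx":0,"ty":0,"tz":0.07,"wx":0,"wy":0,"wz":0,"fingers":-1},{"tx":0,"ty":0,"tz":0.12,"wx":0,"wy":0,"wz":0,"fingers":-1},{"tx":0,"ty":0,"tz":0.12,"wx":0,"wy":0,"wz":0,"fingers":-1}])

```text
time: 21.53
position: [0.461, 0.3193, 0.0225]
ee_rot: [0.05, 0.999, 0.001, -0.0]
wrist_force: [-3.8, -2.6, 10.7]
width: 0.0088
grip_force: 45.0
```

Request:
carry_out(moves=[{"tx":0,"ty":0,"tz":-0.06,"wx":0,"wy":0,"wz":0,"fingers":0.2},{"tx":0,"ty":0,"tz":-0.06,"wx":0,"wy":0,"wz":0,"fingers":0.2},{"tx":0,"ty":0,"tz":-0.06,"wx":0,"wy":0,"wz":0,"fingers":0.2},{"tx":0,"ty":0,"tz":-0.06,"wx":0,"wy":0,"wz":0,"fingers":0.2},{"tx":0,"ty":0,"tz":-2,"wx":0,"wy":0,"wz":0,"fingers":0.2},{"tx":0,"ty":0,"tz":-6,"wx":0,"wy":0,"wz":0,"fingers":0.2},{"tx":0,"ty":0,"tz":-10,"wx":0,"wy":0,"wz":0,"fingers":0.2},{"tx":0,"ty":0,"tz":-10,"wx":0,"wy":0,"wz":0.12,"fingers":0.2},{"tx":0,"ty":0,"tz":-10,"wx":0,"wy":0,"wz":0.24,"fingers":0.2},{"tx":0,"ty":0,"tz":-10,"wx":0,"wy":0,"wz":0.36,"fingers":0.2},{"tx":0,"ty":0,"tz":-10,"wx":0,"wy":0,"wz":0.48,"fingers":0.2},{"tx":0,"ty":0,"tz":-10,"wx":0,"wy":0,"wz":0.6,"fingers":0.2}])

```text
time: 22.53
position: [0.4595, 0.3185, 0.1191]
ee_rot: [0.346, 0.938, -0.001, -0.002]
wrist_force: [0.1, 0.3, 0.3]
width: 0.0524
grip_force: 0.0
```

Request:
carry_out(moves=[{"tx":0,"ty":0,"tz":0,"wx":0,"wy":0,"wz":0.12,"fingers":0.2},{"tx":0,"ty":0,"tz":0,"wx":0,"wy":0,"wz":0.24,"fingers":0.2},{"tx":0,"ty":0,"tz":0,"wx":0,"wy":0,"wz":0.36,"fingers":0.2},{"tx":0,"ty":0,"tz":0,"wx":0,"wy":0,"wz":0.48,"fingers":0.2},{"tx":0,"ty":0,"tz":0,"wx":0,"wy":0,"wz":0.6,"fingers":0.2},{"tx":0,"ty":0,"tz":0,"wx":0,"wy":0,"wz":0.72,"fingers":0.2},{"tx":0,"ty":0,"tz":0,"wx":0,"wy":0,"wz":0.84,"fingers":0.2},{"tx":0,"ty":0,"tz":0,"wx":0,"wy":0,"wz":0.96,"fingers":0.2},{"tx":0,"ty":0,"tz":0,"wx":0,"wy":0,"wz":1.08,"fingers":0.2},{"tx":0,"ty":0,"tz":0,"wx":0,"wy":0,"wz":1.2,"fingers":0.2},{"tx":0,"ty":0,"tz":0,"wx":0,"wy":0,"wz":1.32,"fingers":0.2},{"tx":0,"ty":0,"tz":0,"wx":0,"wy":0,"wz":1.44,"fingers":0.2}])

```text
time: 23.53
position: [0.4595, 0.3184, 0.119]
ee_rot: [0.879, 0.477, -0.002, -0.001]
wrist_force: [0.9, 0.5, -0.0]
width: 0.0523
grip_force: 0.0
```

```bash
python3 go.py .461 .3193 .1225 -.1 0 1 1
```

```text
23.5333 [0.4595 0.3184 0.119 ] [4.640e-01 1.650e-01 1.794e+00 1.000e-03 1.187e+00 1.039e+00] [ 0.9  0.5 -0. ] 0.0523
1.0 [ 1.560e-01  7.800e-02 -3.540e-01 -1.000e-03  4.000e-03  1.095e+00]
```

Request:
carry_out(moves=[{"tx":0.1,"ty":0.1,"tz":0,"wx":0,"wy":0,"wz":0.12,"fingers":0.2},{"tx":0.1,"ty":0.1,"tz":0,"wx":0,"wy":0,"wz":0.24,"fingers":0.2},{"tx":0.1,"ty":0.1,"tz":0,"wx":0,"wy":0,"wz":0.36,"fingers":0.2},{"tx":0.1,"ty":0.1,"tz":0,"wx":0,"wy":0,"wz":0.48,"fingers":0.2},{"tx":0.1,"ty":0.1,"tz":0,"wx":0,"wy":0,"wz":0.6,"fingers":0.2},{"tx":0.1,"ty":0.1,"tz":0,"wx":0,"wy":0,"wz":0.72,"fingers":0.2},{"tx":0.1,"ty":0.1,"tz":0,"wx":0,"wy":0,"wz":0.84,"fingers":0.2},{"tx":0.1,"ty":0.1,"tz":0,"wx":0,"wy":0,"wz":0.96,"fingers":0.2},{"tx":0.1,"ty":0.1,"tz":0,"wx":0,"wy":0.003,"wz":1.08,"fingers":0.2},{"tx":0.1,"ty":0.1,"tz":0,"wx":0,"wy":0.003,"wz":1.095,"fingers":0.2},{"tx":0.1,"ty":0.1,"tz":0,"wx":0,"wy":0.003,"wz":1.095,"fingers":0.2},{"tx":0.1,"ty":0.1,"tz":0,"wx":0,"wy":0.003,"wz":1.095,"fingers":0.2}])

```text
time: 24.53
position: [0.4609, 0.3188, 0.119]
ee_rot: [0.999, -0.045, -0.001, -0.0]
wrist_force: [-0.1, -0.2, -0.6]
width: 0.0518
grip_force: 0.0
```

```bash
python3 - <<'E'
from h import *
for n in('top','side'):
    cap(n)
    for t in('bracket_right','bracket_right_toe','bracket_right_rib'): print(n,t,[np.round(e['location'],4) for e in manip.pinpoint(t,n)[:1]])
E
python3 go.py .461 .3193 .0225 -.1 0 1 1
```

```text
top bracket_right [array([0.4541, 0.3245, 0.0007])]
top bracket_right_toe [array([0.3942, 0.3316, 0.0039])]
top bracket_right_rib [array([0.4604, 0.3218, 0.0486])]
side bracket_right [array([ 0.4551,  0.3202, -0.0008])]
side bracket_right_toe [array([0.3947, 0.3277, 0.0006])]
side bracket_right_rib [array([0.4575, 0.3208, 0.0511])]
24.9333 [0.461  0.3188 0.1192] [4.640e-01 1.650e-01 1.793e+00 1.000e-03 1.184e+00 2.127e+00] [ 0.2 -0.9 -0.4] 0.0524
1.0 [ 9.000e-03 -4.200e-02  9.666e+00 -1.000e-03  1.000e-03  7.000e-03]
```

Request:
carry_out(moves=[{"tx":0,"ty":0,"tz":4,"wx":0,"wy":0,"wz":0,"fingers":0.2},{"tx":0,"ty":0,"tz":7,"wx":0,"wy":0,"wz":0,"fingers":0.2},{"tx":0,"ty":0,"tz":9,"wx":0,"wy":0,"wz":0,"fingers":0.2},{"tx":0,"ty":0,"tz":9.7,"wx":0,"wy":0,"wz":0,"fingers":0.2},{"tx":0,"ty":0,"tz":9.7,"wx":0,"wy":0,"wz":0,"fingers":-1},{"tx":0,"ty":0,"tz":9.7,"wx":0,"wy":0,"wz":0,"fingers":-1},{"tx":0,"ty":0,"tz":9.7,"wx":0,"wy":0,"wz":0,"fingers":-1},{"tx":0,"ty":0,"tz":9.7,"wx":0,"wy":0,"wz":0,"fingers":-1},{"tx":0,"ty":0,"tz":9.7,"wx":0,"wy":0,"wz":0,"fingers":-1},{"tx":0,"ty":0,"tz":9.7,"wx":0,"wy":0,"wz":0,"fingers":-1},{"tx":0,"ty":0,"tz":9.7,"wx":0,"wy":0,"wz":0,"fingers":-1},{"tx":0,"ty":0,"tz":9.7,"wx":0,"wy":0,"wz":0,"fingers":-1}], squeeze=45)

```text
time: 25.93
position: [0.4611, 0.319, 0.0226]
ee_rot: [0.999, -0.047, -0.0, -0.001]
wrist_force: [-0.7, -0.5, 3.0]
width: 0.0089
grip_force: 45.0
```

```bash
python3 go.py .459 -.352 .27 .12 .29 1 15 | awk 'NR==1||NR%3==1'
```

```text
25.9333 [0.4611 0.319  0.0226] [4.640e-01 3.000e-01 1.839e+00 2.000e-03 1.002e+00 2.127e+00] [-0.7 -0.5  3. ] 0.0089
0.2 [ 1.2090e+00  1.3359e+01 -4.9650e+00  6.0000e-03  5.8000e-02 -4.2000e-02]
0.4 [ 2.4180e+00  2.6718e+01 -9.9290e+00  1.2000e-02  1.1600e-01 -8.5000e-02]
0.6 [ 3.6270e+00  4.0078e+01 -1.4894e+01  1.8000e-02  1.7400e-01 -1.2700e-01]
0.8 [ 4.8370e+00  5.3437e+01 -1.9859e+01  2.4000e-02  2.3200e-01 -1.7000e-01]
1.0 [ 6.0460e+00  6.6796e+01 -2.4823e+01  3.0000e-02  2.8900e-01 -2.1200e-01]
```

Request:
carry_out(moves=[{"tx":0,"ty":0,"tz":-1,"wx":0,"wy":0,"wz":0,"fingers":-1},{"tx":0,"ty":0,"tz":-4,"wx":0,"wy":0,"wz":0,"fingers":-1},{"tx":0,"ty":0,"tz":-8,"wx":0,"wy":0,"wz":0,"fingers":-1},{"tx":0,"ty":0,"tz":-12,"wx":0,"wy":0,"wz":0,"fingers":-1},{"tx":0,"ty":0,"tz":-16,"wx":0,"wy":0,"wz":0,"fingers":-1},{"tx":0,"ty":0.5,"tz":-20,"wx":0,"wy":0,"wz":0,"fingers":-1},{"tx":0.1,"ty":2,"tz":-24,"wx":0,"wy":0,"wz":0,"fingers":-1},{"tx":0.5,"ty":6,"tz":-24.8,"wx":0,"wy":0.02,"wz":-0.02,"fingers":-1},{"tx":0.9,"ty":10,"tz":-24.8,"wx":0.004,"wy":0.04,"wz":-0.03,"fingers":-1},{"tx":1.2,"ty":14,"tz":-24.8,"wx":0.006,"wy":0.058,"wz":-0.042,"fingers":-1},{"tx":1.6,"ty":18,"tz":-24.8,"wx":0.008,"wy":0.078,"wz":-0.057,"fingers":-1},{"tx":2,"ty":22,"tz":-24.8,"wx":0.01,"wy":0.097,"wz":-0.07,"fingers":-1}])

```text
time: 26.93
position: [0.4597, 0.0963, 0.2705]
ee_rot: [0.999, -0.011, 0.049, -0.003]
wrist_force: [1.0, -0.4, -0.9]
width: 0.0085
grip_force: 45.0
```

```bash
python3 go.py .459 -.352 .26 .12 .29 1 11; python3 go.py .459 -.352 .155 .12 .29 1 1
```

```text
26.9333 [0.4597 0.0963 0.2705] [ 3.700e-02 -2.770e-01  1.927e+00  1.000e-03  1.394e+00  1.630e+00] [ 1.  -0.4 -0.9] 0.0085
0.09 [ 7.400e-02  4.075e+00  7.400e-02  2.000e-03  1.700e-02 -1.300e-02]
0.18 [ 1.49e-01  8.15e+00  1.47e-01  4.00e-03  3.50e-02 -2.60e-02]
0.27 [ 2.2300e-01  1.2225e+01  2.2100e-01  6.0000e-03  5.2000e-02 -3.8000e-02]
0.36 [ 2.98e-01  1.63e+01  2.95e-01  7.00e-03  7.00e-02 -5.10e-02]
0.45 [ 3.7200e-01  2.0375e+01  3.6900e-01  9.0000e-03  8.7000e-02 -6.4000e-02]
0.55 [ 4.4600e-01  2.4449e+01  4.4200e-01  1.1000e-02  1.0400e-01 -7.7000e-02]
0.64 [ 5.2100e-01  2.8524e+01  5.1600e-01  1.3000e-02  1.2200e-01 -8.9000e-02]
0.73 [ 5.9500e-01  3.2599e+01  5.9000e-01  1.5000e-02  1.3900e-01 -1.0200e-01]
0.82 [ 6.7000e-01  3.6674e+01  6.6400e-01  1.7000e-02  1.5700e-01 -1.1500e-01]
0.91 [ 7.4400e-01  4.0749e+01  7.3700e-01  1.8000e-02  1.7400e-01 -1.2800e-01]
1.0 [ 8.1800e-01  4.4824e+01  8.1100e-01  2.0000e-02  1.9100e-01 -1.4000e-01]
26.9333 [0.4597 0.0963 0.2705] [ 3.700e-02 -2.770e-01  1.927e+00  1.000e-03  1.394e+00  1.630e+00] [ 1.  -0.4 -0.9] 0.0085
1.0 [-2.0600e-01  4.4900e+01  1.1261e+01  2.0000e-02  1.9100e-01 -1.4000e-01]
```

Request:
carry_out(moves=[{"tx":0.1,"ty":4.1,"tz":0.1,"wx":0.002,"wy":0.017,"wz":-0.013,"fingers":-1},{"tx":0.15,"ty":8.1,"tz":0.15,"wx":0.004,"wy":0.035,"wz":-0.026,"fingers":-1},{"tx":0.2,"ty":12.2,"tz":0.2,"wx":0.006,"wy":0.052,"wz":-0.038,"fingers":-1},{"tx":0.3,"ty":16.3,"tz":0.3,"wx":0.007,"wy":0.07,"wz":-0.051,"fingers":-1},{"tx":0.37,"ty":20.4,"tz":0.37,"wx":0.009,"wy":0.087,"wz":-0.064,"fingers":-1},{"tx":0.45,"ty":24.5,"tz":0.44,"wx":0.011,"wy":0.104,"wz":-0.077,"fingers":-1},{"tx":0.5,"ty":28.5,"tz":0.5,"wx":0.013,"wy":0.122,"wz":-0.09,"fingers":-1},{"tx":0.6,"ty":32.6,"tz":0.6,"wx":0.015,"wy":0.139,"wz":-0.102,"fingers":-1},{"tx":0.67,"ty":36.7,"tz":0.66,"wx":0.017,"wy":0.157,"wz":-0.115,"fingers":-1},{"tx":0.74,"ty":40.7,"tz":0.74,"wx":0.018,"wy":0.174,"wz":-0.128,"fingers":-1},{"tx":0.5,"ty":44.8,"tz":2.5,"wx":0.02,"wy":0.191,"wz":-0.14,"fingers":-1},{"tx":0.1,"ty":44.9,"tz":6,"wx":0.02,"wy":0.191,"wz":-0.14,"fingers":-1}])

```text
time: 27.93
position: [0.4576, -0.36, 0.2124]
ee_rot: [0.988, 0.057, 0.147, -0.002]
wrist_force: [0.1, -0.5, -0.5]
width: 0.0089
grip_force: 45.0
```

Request:
carry_out(moves=[{"tx":-0.2,"ty":0,"tz":3,"wx":0,"wy":0,"wz":0,"fingers":-1},{"tx":-0.4,"ty":0,"tz":5,"wx":0,"wy":0,"wz":0,"fingers":-1},{"tx":-0.4,"ty":0,"tz":5,"wx":0,"wy":0,"wz":0,"fingers":-1},{"tx":-0.4,"ty":0,"tz":5,"wx":0,"wy":0,"wz":0,"fingers":-1}])

```text
time: 28.27
position: [0.4665, -0.3486, 0.157]
ee_rot: [0.988, 0.058, 0.142, -0.01]
wrist_force: [0.6, -0.2, -1.9]
width: 0.0089
grip_force: 45.0
```

```bash
cat > wp.py <<'E'
from tr import *
import sys
gx,gz=map(float,sys.argv[1:3])
s=manip.state(); print(s['time'],np.round(s['position'],4),np.round(s['joint_pos'],2),np.round(s['wrist_force'],1),np.round(s['moment'],2),round(s['width'],4))
for a in sys.argv[3:]:
    tx,tz,ti=map(float,a.split(',')); p,Rt=tcp('R',tx/1000,tz/1000,ti,gx,gz); print(a,rel(p,Rt*R.from_euler('z',np.pi)))
E
python3 wp.py .004 .0226 -36,60,.29 -36,20,.29 -37,8,.29
python3 - <<'E'
from h import *
s=manip.state();p=np.array(s['position']);Rb=R.from_quat(s['ee_rot'])*R.from_matrix([[1,0,0],[0,-1,0],[0,0,-1]])
for n in('side','top'):
    cap(n)
    for q,l in(('_toe',(-.065,0,.003)),('_rib',(.003,0,.051)),('',(0,0,0))):
        t=Rb.apply(np.array(l)-[.004,0,.0226])+p
        print(n,q,[np.round(Rb.inv().apply(np.array(e['location'])-t)*1000,1) for e in manip.pinpoint('bracket_right'+q,n) if np.linalg.norm(e['location']-t)<.03][:1])
E
```

```text
28.2667 [ 0.4665 -0.3486  0.157 ] [-0.93  0.04  1.88  0.28  1.09  0.41] [ 0.6 -0.2 -1.9] [-0.1   0.39 -0.01] 0.0089
-36,60,.29 [-2.342e+00  2.130e-01  5.733e+00 -3.000e-03  4.000e-03 -3.000e-03]
-36,20,.29 [-3.472e+00  2.260e-01  9.570e+00 -3.000e-03  4.000e-03 -3.000e-03]
-37,8,.29 [-3.9060e+00  2.3000e-01  1.0693e+01 -3.0000e-03  4.0000e-03 -3.0000e-03]
side _toe [array([ 3. ,  2.5, -2.7])]
side _rib [array([-2.7,  5.1, -0. ])]
side  [array([-0.4,  0.6,  0.1])]
top _toe []
top _rib [array([4.6, 3.9, 3.8])]
top  [array([-1. ,  4. ,  5.1])]
```

Request:
carry_out(moves=[{"tx":-1.2,"ty":0.2,"tz":3,"wx":0,"wy":0,"wz":0,"fingers":-1},{"tx":-2.3,"ty":0.2,"tz":5.7,"wx":0,"wy":0,"wz":0,"fingers":-1},{"tx":-2.9,"ty":0.2,"tz":7.8,"wx":0,"wy":0,"wz":0,"fingers":-1},{"tx":-3.4,"ty":0.2,"tz":9.4,"wx":0,"wy":0,"wz":0,"fingers":-1},{"tx":-3.7,"ty":0.2,"tz":10.2,"wx":0,"wy":0,"wz":0,"fingers":-1},{"tx":-3.9,"ty":0.2,"tz":10.6,"wx":0,"wy":0,"wz":0,"fingers":-1},{"tx":-3.9,"ty":0.2,"tz":10.6,"wx":0,"wy":0,"wz":0,"fingers":-1},{"tx":-3.9,"ty":0.2,"tz":10.6,"wx":0,"wy":0,"wz":0,"fingers":-1}])

```text
time: 29.33
position: [0.4607, -0.3531, 0.0463]
ee_rot: [0.988, 0.058, 0.144, -0.008]
wrist_force: [0.3, -0.4, -0.6]
width: 0.0089
grip_force: 45.0
```

```bash
python3 wp.py .004 .0226 -37,7,.29 -52,7,.29 -67,7,.29
```

```text
29.3333 [ 0.4607 -0.3531  0.0463] [-0.94  0.19  1.96  0.33  0.88  0.32] [ 0.3 -0.4 -0.6] [-0.11  0.35  0.03] 0.0089
-37,7,.29 [-0.207 -0.185  0.343  0.002  0.001 -0.002]
-52,7,.29 [-1.645e+00 -1.820e-01 -8.400e-02  2.000e-03  1.000e-03 -2.000e-03]
-67,7,.29 [-3.083e+00 -1.780e-01 -5.110e-01  2.000e-03  1.000e-03 -2.000e-03]
```

Request:
carry_out(moves=[{"tx":-0.1,"ty":-0.1,"tz":0.2,"wx":0,"wy":0,"wz":0,"fingers":-1},{"tx":-0.2,"ty":-0.2,"tz":0.34,"wx":0,"wy":0,"wz":0,"fingers":-1},{"tx":-0.2,"ty":-0.2,"tz":0.34,"wx":0,"wy":0,"wz":0,"fingers":-1},{"tx":-0.7,"ty":-0.2,"tz":0.2,"wx":0,"wy":0,"wz":0,"fingers":-1},{"tx":-1.2,"ty":-0.2,"tz":0.05,"wx":0,"wy":0,"wz":0,"fingers":-1},{"tx":-1.65,"ty":-0.2,"tz":-0.08,"wx":0,"wy":0,"wz":0,"fingers":-1},{"tx":-1.65,"ty":-0.2,"tz":-0.08,"wx":0,"wy":0,"wz":0,"fingers":-1}])

```text
time: 29.92
position: [0.4429, -0.3524, 0.0411]
ee_rot: [0.988, 0.058, 0.143, -0.009]
wrist_force: [0.3, -0.7, -0.1]
width: 0.0085
grip_force: 45.0
```

```bash
python3 wp.py .004 .0226 -52,7,.29 -67,7,.29
```

```text
29.9167 [ 0.4429 -0.3524  0.0411] [-0.97  0.17  1.99  0.33  0.87  0.29] [ 0.3 -0.7 -0.1] [-0.06  0.42  0.06] 0.0085
-52,7,.29 [ 0.182  0.103 -0.078  0.     0.002 -0.003]
-67,7,.29 [-1.257  0.107 -0.504  0.     0.002 -0.003]
```

Request:
carry_out(moves=[{"tx":-0.3,"ty":0,"tz":-0.15,"wx":0,"wy":0,"wz":0,"fingers":-1},{"tx":-0.65,"ty":0.05,"tz":-0.27,"wx":0,"wy":0,"wz":0,"fingers":-1},{"tx":-1,"ty":0.05,"tz":-0.4,"wx":0,"wy":0,"wz":0,"fingers":-1},{"tx":-1.25,"ty":0.05,"tz":-0.45,"wx":0,"wy":0,"wz":0,"fingers":-1},{"tx":-1.25,"ty":0.05,"tz":-0.45,"wx":0,"wy":0,"wz":0,"fingers":-1},{"tx":-1.25,"ty":0.05,"tz":-0.45,"wx":0,"wy":0,"wz":0,"fingers":-1}])

```text
time: 30.42
position: [0.4307, -0.3544, 0.042]
ee_rot: [0.988, 0.058, 0.143, -0.009]
wrist_force: [-0.4, -0.3, -1.0]
width: 0.0087
grip_force: 45.0
```

```bash
python3 wp.py .004 .0226 -67,7,.29 -67,6.5,.22 -67,6,.15 -66.5,6,.1 -66,6,.05; python3 - <<'E'
from h import *
from tr import TR
x,y,yaw,z,_=TR['R']
for n in('side','top'):
    cap(n)
    for q in('_toe','_rib',''):
        print(n,q,[np.round(R.from_euler('z',-yaw).apply(np.array(e['location'])-[x,y,z])*1000,1) for e in manip.pinpoint('bracket_right'+q,n)[:1]])
E
```

```text
30.4167 [ 0.4307 -0.3544  0.042 ] [-0.99  0.15  2.01  0.34  0.88  0.26] [-0.4 -0.3 -1. ] [-0.07  0.38 -0.01] 0.0087
-67,7,.29 [-0.091  0.048 -0.069  0.     0.002 -0.003]
-67,6.5,.22 [ 0.037  0.047  0.467  0.    -0.068 -0.003]
-67,6,.15 [ 0.13   0.047  1.012  0.    -0.138 -0.003]
-66.5,6,.1 [ 0.233  0.047  1.384  0.    -0.188 -0.003]
-66,6,.05 [ 0.319  0.046  1.76  -0.    -0.238 -0.003]
side _toe [array([-65.3,  17.8,  11.8])]
side _rib [array([-15.1,  21. ,  74.6])]
side  [array([-2.8, 20.2, 24.9])]
top _toe []
top _rib [array([-14.1,  21.7,  73.3])]
top  [array([ 36.5, 429.1,   4.1])]
```

Request:
carry_out(moves=[{"tx":0,"ty":0,"tz":0.22,"wx":0,"wy":-0.035,"wz":0,"fingers":-1},{"tx":0.04,"ty":0,"tz":0.46,"wx":0,"wy":-0.068,"wz":0,"fingers":-1},{"tx":0.08,"ty":0,"tz":0.74,"wx":0,"wy":-0.103,"wz":0,"fingers":-1},{"tx":0.13,"ty":0.05,"tz":1.0,"wx":0,"wy":-0.138,"wz":0,"fingers":-1},{"tx":0.18,"ty":0.05,"tz":1.19,"wx":0,"wy":-0.163,"wz":0,"fingers":-1},{"tx":0.23,"ty":0.05,"tz":1.38,"wx":0,"wy":-0.188,"wz":0,"fingers":-1},{"tx":0.28,"ty":0.05,"tz":1.57,"wx":0,"wy":-0.213,"wz":0,"fingers":-1},{"tx":0.32,"ty":0.05,"tz":1.76,"wx":0,"wy":-0.238,"wz":0,"fingers":-1},{"tx":0.32,"ty":0.05,"tz":1.76,"wx":0,"wy":-0.238,"wz":0,"fingers":-1}])

```text
time: 31.57
position: [0.4397, -0.3536, 0.0258]
ee_rot: [0.998, 0.059, 0.025, -0.002]
wrist_force: [0.3, 0.4, -0.9]
width: 0.0087
grip_force: 45.0
```

```bash
python3 wp.py .004 .0226 -66,5.5,0 -66,4.5,0
```

```text
31.5667 [ 0.4397 -0.3536  0.0258] [-0.84  0.28  1.86  0.05  0.98  0.58] [ 0.3  0.4 -0.9] [-0.02  0.16  0.01] 0.0087
-66,5.5,0 [ 0.008  0.016  0.373 -0.    -0.049 -0.001]
-66,4.5,0 [ 0.003  0.016  0.473 -0.    -0.049 -0.001]
```

Request:
carry_out(moves=[{"tx":0,"ty":0,"tz":0.18,"wx":0,"wy":-0.025,"wz":0,"fingers":-1},{"tx":0,"ty":0,"tz":0.36,"wx":0,"wy":-0.049,"wz":0,"fingers":-1},{"tx":0,"ty":0,"tz":0.42,"wx":0,"wy":-0.049,"wz":0,"fingers":-1},{"tx":0,"ty":0,"tz":0.47,"wx":0,"wy":-0.049,"wz":0,"fingers":-1},{"tx":0,"ty":0,"tz":0.47,"wx":0,"wy":-0.049,"wz":0,"fingers":-1},{"tx":0,"ty":0,"tz":0.47,"wx":0,"wy":-0.049,"wz":0,"fingers":-1}])

```text
time: 32.07
position: [0.4389, -0.3538, 0.0213]
ee_rot: [0.998, 0.059, 0.001, -0.0]
wrist_force: [0.9, -0.0, -1.8]
width: 0.0087
grip_force: 45.0
```

```bash
python3 wp.py .004 .0226 -66,4,0
```

```text
32.0667 [ 0.4389 -0.3538  0.0213] [-0.82  0.31  1.83  0.    1.    0.63] [ 0.9 -0.  -1.8] [-0.09  0.11 -0.02] 0.0087
-66,4,0 [ 0.1    0.003  0.067 -0.001 -0.001 -0.002]
```

Request:
carry_out(moves=[{"tx":0.05,"ty":0,"tz":0.05,"wx":0,"wy":0,"wz":0,"fingers":-1},{"tx":0.05,"ty":0,"tz":0.1,"wx":0,"wy":0,"wz":0,"fingers":-1},{"tx":0.05,"ty":0,"tz":0.12,"wx":0,"wy":0,"wz":0,"fingers":-1},{"tx":0.05,"ty":0,"tz":0.12,"wx":0,"wy":0,"wz":0,"fingers":-1}])

```text
time: 32.4
position: [0.4397, -0.354, 0.0204]
ee_rot: [0.998, 0.059, 0.001, -0.0]
wrist_force: [-0.6, 0.5, 1.0]
width: 0.009
grip_force: 45.0
```

Request:
carry_out(moves=[{"tx":0,"ty":0,"tz":0.05,"wx":0,"wy":0,"wz":0,"fingers":-1},{"tx":0,"ty":0,"tz":0.07,"wx":0,"wy":0,"wz":0,"fingers":-1},{"tx":0,"ty":0,"tz":0.07,"wx":0,"wy":0,"wz":0,"fingers":-1}])

```text
time: 32.65
position: [0.4397, -0.354, 0.0204]
ee_rot: [0.998, 0.059, 0.0, -0.0]
wrist_force: [-3.5, 2.0, 6.9]
width: 0.0087
grip_force: 45.0
```

Seated. I release, rise straight up and pull back towards the base, clear of the view.

Request:
carry_out(moves=[{"tx":0,"ty":0,"tz":-0.05,"wx":0,"wy":0,"wz":0,"fingers":0},{"tx":0,"ty":0,"tz":-0.05,"wx":0,"wy":0,"wz":0,"fingers":0},{"tx":0,"ty":0,"tz":-0.05,"wx":0,"wy":0,"wz":0,"fingers":0},{"tx":0,"ty":0,"tz":-0.05,"wx":0,"wy":0,"wz":0,"fingers":0},{"tx":0,"ty":0,"tz":-0.5,"wx":0,"wy":0,"wz":0,"fingers":0},{"tx":0,"ty":0,"tz":-2,"wx":0,"wy":0,"wz":0,"fingers":0},{"tx":0,"ty":0,"tz":-6,"wx":0,"wy":0,"wz":0,"fingers":0},{"tx":0,"ty":0,"tz":-10,"wx":0,"wy":0,"wz":0,"fingers":0},{"tx":0,"ty":0,"tz":-14,"wx":0,"wy":0,"wz":0,"fingers":0},{"tx":0,"ty":0,"tz":-18,"wx":0,"wy":0,"wz":0,"fingers":0},{"tx":0,"ty":0,"tz":-22,"wx":0,"wy":0,"wz":0,"fingers":0},{"tx":0,"ty":0,"tz":-25,"wx":0,"wy":0,"wz":0,"fingers":0}])

```text
time: 33.65
position: [0.4399, -0.3544, 0.2739]
ee_rot: [0.998, 0.059, 0.002, 0.001]
wrist_force: [0.5, -0.9, 0.5]
width: 0.0438
grip_force: 0.0
```

Request:
carry_out(moves=[{"tx":0,"ty":4,"tz":0,"wx":0,"wy":0,"wz":0,"fingers":0},{"tx":0,"ty":8,"tz":0,"wx":0,"wy":0,"wz":0,"fingers":0},{"tx":-1,"ty":12,"tz":0,"wx":0,"wy":0,"wz":0,"fingers":0},{"tx":-2,"ty":16,"tz":0,"wx":0,"wy":0,"wz":0,"fingers":0},{"tx":-3,"ty":20,"tz":0,"wx":0,"wy":0,"wz":0,"fingers":0},{"tx":-3,"ty":22,"tz":0,"wx":0,"wy":0,"wz":0,"fingers":0},{"tx":-3,"ty":22,"tz":0,"wx":0,"wy":0,"wz":0,"fingers":0},{"tx":-3,"ty":22,"tz":0,"wx":0,"wy":0,"wz":0,"fingers":0}])

```text
time: 34.32
position: [0.4348, -0.5765, 0.2682]
ee_rot: [0.998, 0.058, 0.0, -0.001]
wrist_force: [0.2, -0.3, -0.4]
width: 0.0436
grip_force: 0.0
```

```bash
python3 - <<'E'
from fit import *
from tr import TR
s=manip.state();print(s['time'],s['position'],s['dq'])
cs=[cap('side'),cap('top')]
for t in('spice_jar','honey_jar','tin'): print(t,[np.round(e['location'],3) for n in('side','top') for e in manip.pinpoint(t,n)[:1]])
for k,n in(('L','left'),('R','right')):
    x,y,yaw,z,ys=TR[k]
    for q in('_toe','_rib',''): print(n,q,[np.round(R.from_euler('z',-yaw).apply(np.array(e['location'])-[x,y,z])*1000,1) for m in('side','top') for e in manip.pinpoint('bracket_'+n+q,m)[:1]])
    sg=1 if k=='L' else -1
    P=bracket(sg)[25*(1):] ; P=P[(P[:,0]>-.045)]
    o=R.from_euler('z',yaw).apply([0,ys,0])+[x,y,0]
    r,f=fit(cs,P,(o[0],o[1],yaw,-.002),(.012,.012,.12,.004)); print('fit',np.round(R.from_euler('z',-yaw).apply([r[0]-x,r[1]-y,0])*1000,1),r[2]-yaw,r[3],f)
a,b=cs[0]['color'][205:345,260:420],cs[1]['color'][160:300,340:500]
cv2.imwrite('pics/end.png',np.hstack([cv2.resize(i,(400,350),interpolation=cv2.INTER_CUBIC) for i in(a,b)]))
E
```

```text
34.3167 [ 0.43479121 -0.57653908  0.26818433] [ 0.03095755 -0.04072596  0.03672335  0.00554391  0.00300362  0.001811  ]
spice_jar [array([ 0.427,  0.061, -0.002]), array([0.425, 0.059, 0.003])]
honey_jar [array([0.681, 0.366, 0.003]), array([ 0.675,  0.367, -0.002])]
tin [array([ 0.71 , -0.107, -0.007]), array([ 0.711, -0.111, -0.007])]
left _toe [array([-63.4, -18.1,   6.9]), array([-65.2, -17.5,   6.4])]
left _rib [array([  4.2, -16.9,  55.1]), array([  3.1, -14.9,  58.3])]
left  [array([ 103. , -193.1,    5.5]), array([ -0.1, -20.6,   1.5])]
fit [ -2.5 -19.6   0. ] 0.001794313150997616 0.0019981117821720263 -257.6631164550781
right _toe [array([-63.8,  19.2,   6.5]), array([-61.6,  18.7,   6.5])]
right _rib [array([ 0.7, 18.5, 55.2]), array([ 1.6, 21.7, 54.5])]
right  [array([-5.2, 20.1,  3.3])]
fit [-2.8 15.4  0. ] 0.029418510529897357 -0.003017559475920536 -283.32818603515625
```

View pics/end.png

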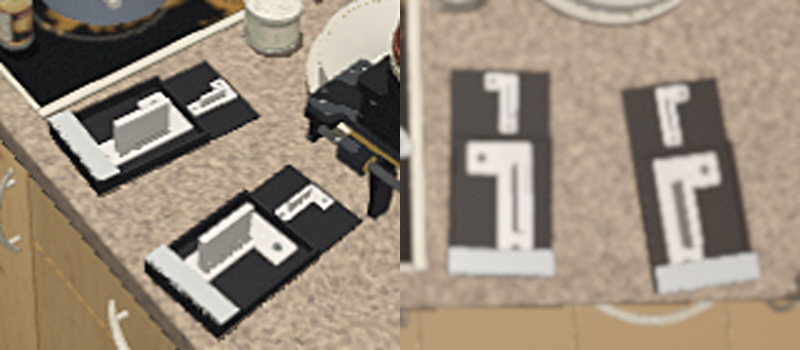

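Side and top views show both brackets flat in their matching trays, toes under the lips (top: lips at about (500,262) and (707,273)). The jars and the tin are where they started, and the arm is clear.

```bash
python3 -c "
from plant import manip
print(manip.sign_off())"
```

```text
the job is handed in; nothing more can be done
None
```

Both brackets lie flat, rib up, in the trays of matching hand with their toes under the lips, the jars and tin are unmoved, and the job is handed in at about 36 s; the one risk is that joint 6 read -2.6801 against its -2.68 limit before I regrasped the right bracket.

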